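Shut down and empty a burn-in cabinet with a bolted double door

TASK

The burn-in run is over: turn the isolator off and then turn the lock selector to its stop, open the active leaf of the double door, draw the flush bolt on the passive leaf fully up and open that leaf too, leaving both leaves wide open. Then move every board module from the cabinet into the black tray, set down upright on its floor and not dropped. Leave the scanner, the mouse and the stack of panels alone.

Things in the scene. Friction and masses are not known exactly. Their poses are not given: they have to be found in the camera images.
- cabinet: low grey bench cabinet, fixed, 316 mm wide, 160 mm deep. Origin: on the table, middle of the front plane; x points into it (away from the robot), y to its left, z up. Floor top at 12 mm, 8 mm side walls 52 mm high, rear wall 95 mm; its only roof is carried by the two leaves. On its left a 60 mm high pod (140 x 212 mm) with two black knobs
- isolator_grip (a point): grip point on the axis of the isolator, the larger knob (64 mm across) nearer to the cabinet, 97 mm above the table. Its grip is an upright bar 14 mm thick, 61 mm long and 34 mm tall (top at 106 mm) along the point's x axis, which turns with the knob
- isolator (a joint): isolator angle, rad: 0 on, 1.25 off (stop). Turns clockwise seen from above
- selector_grip (a point): grip point on the axis of the lock selector, the smaller knob (48 mm across) farther from the cabinet, 97 mm above the table; grip bar 14 mm thick, 46 mm long, 34 mm tall along the point's x axis, which turns with the knob
- selector (a joint): lock selector angle, rad: 0 locked, 1.25 unlocked (stop). Turns clockwise seen from above. It is blocked mechanically after about 0.15 until the isolator is at off; while it is locked the active leaf is latched
- active_leaf (a joint): swing of the active leaf (left, hinged at the left end of the front), rad: 0 shut, 1.9 wide open (stop); opens towards the robot, swings lightly and stays where left. Latched until the selector is at unlocked. Shut, its roof covers the flush bolt's knob and its edge strip overlaps the passive leaf, so it opens first
- active_grip (a point): active leaf: grip point on the leaf's pull, 95 mm above the table. The pull is a vertical round steel bar, 12 mm thick, 45 mm off the front face, 105 mm from the hinge; its upper 40 mm (75 to 115 mm above the table) are free of stand-offs, so it can be pinched from above across the cabinet's width and turns in the fingers as the leaf swings
- active_hinge (a point): point on the vertical hinge axis of the active leaf, 95 mm above the table. Each leaf is a white sheet front 148 mm wide, 12 mm thick, from 16 to 109 mm above the table, with a 6 mm roof plate (155 mm deep, 231 mm wide, top at 115 mm) along its top that swings with it
- flush_bolt (a joint): lift of the flush bolt, m: 0 shot into the cabinet floor, 0.032 fully withdrawn (stop). Slides straight up with about 4 N and stays where it is left
- bolt_knob (a point): middle of the flush bolt's knob, an upright steel cylinder 18 mm in diameter and 26 mm tall behind the passive leaf's front, 24 mm behind the panel's back and 25 mm from its free edge; 93 mm above the table when shot. It is reached from above once the active leaf is open; 60 mm are free on either side of it across the cabinet
- passive_leaf (a joint): swing of the passive leaf (right, hinged at the right end of the front), rad: 0 shut, 1.9 wide open (stop); opens towards the robot, swings lightly and stays where left; held shut by the flush bolt and by the shut active leaf
- passive_grip (a point): passive leaf: grip point on the leaf's pull, 95 mm above the table. The pull is a vertical round steel bar, 12 mm thick, 45 mm off the front face, 105 mm from the hinge; its upper 40 mm (75 to 115 mm above the table) are free of stand-offs, so it can be pinched from above across the cabinet's width and turns in the fingers as the leaf swings
- passive_hinge (a point): point on the vertical hinge axis of the passive leaf, 95 mm above the table. Each leaf is a white sheet front 148 mm wide, 12 mm thick, from 16 to 109 mm above the table, with a 6 mm roof plate (155 mm deep, 62 mm wide, top at 115 mm) along its top that swings with it
- tray: loose black open tray, 130 mm (its x) x 270 mm (its y) outside, walls 5 mm thick and 22 mm high, floor 5 mm thick, 1.2 kg; origin under its centre, z up
- scanner: hand-held code scanner lying on the bench, dark, 150 mm long, 32 mm high; bystander
- mouse: computer mouse, 105 x 60 x 30 mm; bystander
- panel_stack: stack of green circuit-board panels, 120 x 160 x 20 mm; bystander
- module1: board module, one of three or four alike standing in the cabinet (None if absent): white plastic base 56 mm (its x) x 46 mm (its y) x 40 mm tall, on it an upright framed green board 50 mm long (along x), 12 mm thick and 40 mm tall, which is the part to grip; about 0.22 kg; origin under the base's centre, z up
- module2: board module, one of three or four alike standing in the cabinet (None if absent): white plastic base 56 mm (its x) x 46 mm (its y) x 40 mm tall, on it an upright framed green board 50 mm long (along x), 12 mm thick and 40 mm tall, which is the part to grip; about 0.22 kg; origin under the base's centre, z up
- module3: board module, one of three or four alike standing in the cabinet (None if absent): white plastic base 56 mm (its x) x 46 mm (its y) x 40 mm tall, on it an upright framed green board 50 mm long (along x), 12 mm thick and 40 mm tall, which is the part to grip; about 0.22 kg; origin under the base's centre, z up
- module4: board module, one of three or four alike standing in the cabinet (None if absent): white plastic base 56 mm (its x) x 46 mm (its y) x 40 mm tall, on it an upright framed green board 50 mm long (along x), 12 mm thick and 40 mm tall, which is the part to grip; about 0.22 kg; origin under the base's centre, z up

How it is judged:
By the outcome, as a careful person would: the job done as asked, in the order asked, and still so for the second after the job is handed in, with the robot touching nothing.
Of module1, module2, module3, module4 only 3 to 4 are there at a start; the rules pass over those that are not, and their reading is None.
At some moment in a run one of module1, module2, module3, module4, tray may be knocked a few centimetres aside while the robot is not near it.
It also fails if it takes over 210 s, if anything falls off the work surface, if the arm or the gripper's body presses on something with over 40 N, if the wrist force passes 120 N, or if a joint passes its speed limit or range.

ROBOT

A 6-joint arm with a two-finger parallel gripper is mounted at the origin on the work surface. World frame = base frame: x ahead of the robot, y to its left, z up, the work surface at z = 0. Lengths are in m, angles in rad, forces in N, time in s.
With the tool pointing down it reaches from about 0.375 to 0.925 m from the base axis. Payload 5.7 kg.
Tool frame: the origin (TCP) lies between the finger pads; the fingertips stand 11 mm ahead of it and the grasp point (between the pads) lies 8 mm behind it; z points along the fingers, y is the line along which they close (so a half turn about z gives the same grasp; the last joint's range is limited). The gripper opens to 85 mm and grips with 20 to 120 N. Pads are 22 mm wide; open, the fingers measure 114 mm over their backs; the gripper's body (76 mm by 85 mm) begins 54 mm behind the grasp point. The pads swing forward as they close: fully open they stand 13 mm farther back than shut.
Start: joints at [-1.244, 0.359, 1.51, -0, 1.272, -0.115], TCP at [0.257, -0.542, 0.242] pointing down, gripper open.
Joint ranges: [-2.97, 2.97], [-1.01, 2.36], [0.21, 2.38], [-0.96, 4.11], [0.2, 2.71], [-2.98, 2.98]. Speed limits (rad/s): [2.39, 2.39, 3.14, 3.14, 3.14, 3.14].

INTERFACE

Orientations are given as a unit quaternion [x, y, z, w].
In Python, from cell import arm, optics, workorder gives the robot as it stands. The module is installed in compiled form; this text tells all that it offers.
- The arm moves only by the shell command python3 -m handwheel 'ROWS' [OPENING] [FORCE]. ROWS is JSON, a list of rows, each an object with "delta_pos": the shift along the tool's x, y, z in cm, a list of three; "twist": the turn about the tool's z in rad. A call has 1 to 5 rows; each row shifts and turns the commanded pose from where the row before left it, along the tool's axes as they then stand; what a row does not reach is not made up. A row lasts 1/12 s, in which the tool goes at most 41.7 mm and 7.16 degrees, less where a joint would pass 70% of its speed; a pose out of reach is approached as far as the arm can. A call with a gripper value outside its range is refused whole. OPENING is the opening in per cent of the stroke, from 0 (shut) to 100 (fully open), set as the call begins (- or left out, the last holds). The fingers move at their own pace and stop on an object; FORCE is the grip in N (left out, the last holds). Time passes only in rows, so rows that do not move let the fingers close. It gives the time, the measured TCP pose, the force, the opening and the grip force at its end, in the units of the state.
- arm.get_state(): the state, without advancing time (a new reading comes with each control period).
- optics.read_camera(name): name is "scene" or "side" or "wrist"; returns the picture (384x512x3 uint8, red, green, blue); there is no depth.
- optics.camera_info(name): a dict with "intrinsics" (3x3 intrinsics, pixels), "rvec" (rotation vector, rad) and "tvec" (3), from world to camera coordinates, as OpenCV has them; the wrist camera has in their place "tool_from_camera" (4x4, takes a point from camera to tool coordinates, whose origin is the TCP and whose axes are the flange's). Camera axes: x right, y down, z forward; pixel columns grow to the right and rows downward; lengths in m; the calibration is good to about 2 mm. A picture is of the moment at which its call begins: read the wrist's pose just before it. camera_info takes no time and is no camera call.
- workorder.job_done(): hands the job in; it is judged then, once.
The state is a dict: "time": time; "qpos": joint angles; "joint_vel": joint speeds; "joint_efforts": joint torques, N m; "position": TCP position; "ee_rot": TCP orientation; "force": force on the tool from outside, world axes, zero at the start; "wrist_torque": the same for the moment, N m; "width": finger opening in m; "grip_force": force on a finger pad.
Only numpy, scipy, OpenCV 4.12 (cv2) and the standard library are available. Lean on these libraries where they do the work, as an engineer would, in place of code of your own. Each camera call takes 0.05 s, during which the arm holds its last target. There are 200 camera calls.

## Working session

There is one attempt and no reset: what is moved stays moved. The work goes in short steps, Python scripts to look and compute and a shell command to move; the robot and the scene stay as the last step left them, time stands still between calls to the robot, and variables do not carry over. Pictures are saved under pics/ and viewed, at most 14 in all, crops included, and the job is handed in when it is done.

```bash
mkdir -p pics; cat > h.py <<'E'
import numpy as np, cv2
from scipy.spatial.transform import Rotation as R
from cell import arm, optics, workorder
def cam(n):
    i=optics.camera_info(n); K=np.array(i['intrinsics'])
    if n=='wrist':
        s=arm.get_state(); T=np.eye(4); T[:3,:3]=R.from_quat(s['ee_rot']).as_matrix(); T[:3,3]=s['position']
        M=T@np.array(i['tool_from_camera']); return K,M[:3,:3],M[:3,3]
    Rm=cv2.Rodrigues(np.array(i['rvec'],float))[0]; return K,Rm.T,-Rm.T@np.array(i['tvec'],float).ravel()
def snap(n,f=None):
    c=cam(n); im=optics.read_camera(n)
    if f: cv2.imwrite('pics/'+f,cv2.cvtColor(im,cv2.COLOR_RGB2BGR))
    return im,c
def ray(c,u,v):
    K,Rm,o=c; return o,Rm@np.linalg.solve(K,[u,v,1.])
def onz(c,u,v,z):
    o,d=ray(c,u,v); return o+d*(z-o[2])/d[2]
def proj(c,p):
    K,Rm,o=c; q=K@(Rm.T@(np.array(p)-o)); return q[:2]/q[2]
def tool(p):
    "world displacement from TCP -> tool axes in cm"
    s=arm.get_state(); return R.from_quat(s['ee_rot']).inv().apply(np.array(p)-s['position'])*100
E
python3 - <<'E'
from h import *
ims=[snap(n,n+'0.png')for n in('scene','side')]
for im,c in ims: print(c[0].round(1).tolist(),c[2].round(3),c[1][:,2].round(2))
s=arm.get_state(); print(s)
print(R.from_quat(s['ee_rot']).as_matrix().round(3)); print(np.array(optics.camera_info('wrist')['tool_from_camera']).round(3))
cv2.imwrite('pics/b.png',cv2.cvtColor(np.hstack([i[0] for i in ims]),cv2.COLOR_RGB2BGR))
E
```

```text
[[378.6, 0.0, 254.8], [0.0, 378.6, 193.8], [0.0, 0.0, 1.0]] [ 1.368 -0.077  0.72 ] [-0.8   0.01 -0.6 ]
[[406.0, 0.0, 263.9], [0.0, 406.0, 194.8], [0.0, 0.0, 1.0]] [0.866 1.066 0.911] [-0.23 -0.78 -0.58]
{'time': 0.1, 'qpos': array([-1.24409187e+00,  3.59403550e-01,  1.51128837e+00,  8.21003289e-06,
        1.27250880e+00, -1.15087694e-01]), 'joint_vel': array([ 0.00195754, -0.00258766, -0.00359245, -0.00060208, -0.00093651,
       -0.00034652]), 'joint_efforts': array([-6.33259770e-04, -5.28654206e+01, -2.79349530e+01, -1.59916126e-04,
        5.02737821e-03, -1.02285306e-06]), 'position': array([ 0.25635315, -0.54184411,  0.24156879]), 'ee_rot': array([ 9.75701457e-01,  2.19102763e-01, -8.10140275e-05, -7.99951507e-04]), 'force': array([ 0.05574492,  0.30739479, -0.63993601]), 'wrist_torque': array([ 0.03727086, -0.0196881 ,  0.02136536]), 'grip_force': 0.0, 'width': 0.08573920277557467}
[[ 0.904  0.428 -0.001]
 [ 0.428 -0.904  0.002]
 [ 0.    -0.002 -1.   ]]
[[-0.001 -0.963 -0.269  0.068]
 [ 1.    -0.001  0.001  0.   ]
 [-0.001 -0.269  0.963 -0.131]
 [ 0.     0.     0.     1.   ]]
```

View pics/scene0.png

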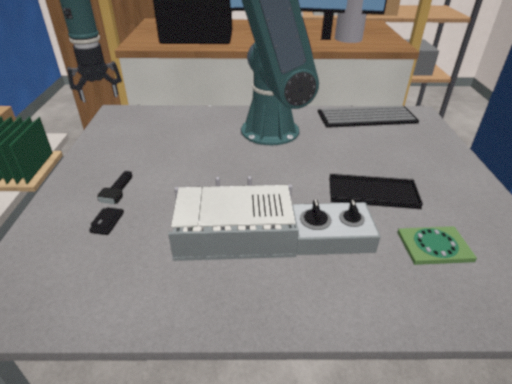

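View pics/side0.png

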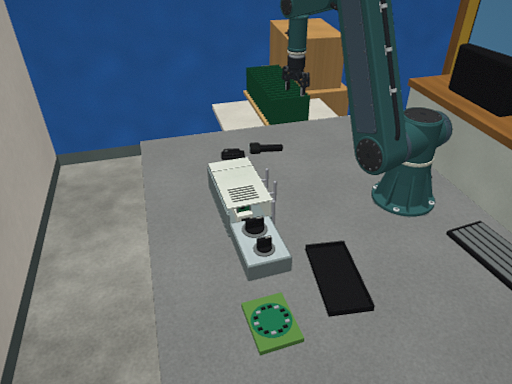

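The scene view shows the cabinet around (235,220), the isolator at about (316,212), the selector at about (352,212), the tray at about (375,190) and the panel stack at about (437,243). I'll zoom in on both views for corners.

```bash
python3 - <<'E'
from h import *
a=cv2.imread('pics/scene0.png')[165:265,160:430]; b=cv2.imread('pics/side0.png')[150:320,195:380]
a=cv2.resize(a,None,fx=2.96,fy=2.96,interpolation=cv2.INTER_CUBIC); b=cv2.resize(b,None,fx=1.76,fy=1.76,interpolation=cv2.INTER_CUBIC)
o=np.zeros((600,800,3),np.uint8); o[:a.shape[0],:a.shape[1]]=a[:,:800]; o[300:300+b.shape[0],:b.shape[1]]=b[:300]
cv2.imwrite('pics/z0.png',o)
def L(c,uv,z): return onz(c,*uv,z).round(3)
c=cam('scene'); d=cam('side')
print('iso',L(c,(316,201),.106),L(d,(257,217),.106)); print('sel',L(c,(353,201),.106),L(d,(265,238),.106))
print('tray',[L(c,p,.022) for p in((331,177),(417,179),(420,205),(329,200))],[L(d,p,.022) for p in((306,243),(343,242),(372,305),(332,311))])
E
```

```text
iso [0.589 0.095 0.106] [0.603 0.092 0.106]
sel [0.589 0.192 0.106] [0.607 0.195 0.106]
tray [array([0.356, 0.184, 0.022]), array([0.367, 0.461, 0.022]), array([0.501, 0.423, 0.022]), array([0.478, 0.158, 0.022])] [array([0.459, 0.164, 0.022]), array([0.341, 0.193, 0.022]), array([0.375, 0.449, 0.022]), array([0.489, 0.437, 0.022])]
```

View pics/z0.png

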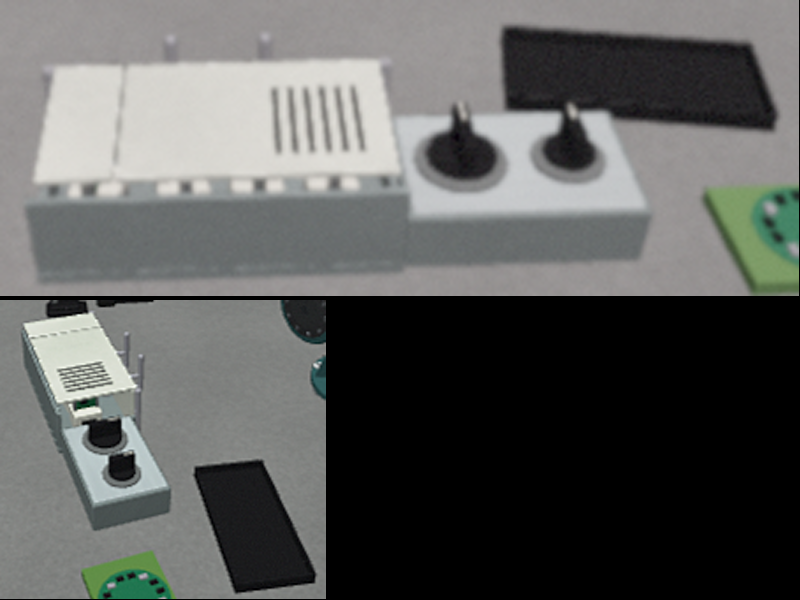

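```bash
python3 - <<'E'
from h import *
c=cam('scene')
f=lambda x,y,z:onz(c,x/2.96+160,y/2.96+165,z)
P=[f(37,180,.115),f(407,178,.115),f(385,62,.115),f(55,66,.115)]
print(np.round(P,3), [np.linalg.norm(P[i]-P[i-1]).round(3) for i in range(4)])
a=f(171,37,.115);b=f(264,36,.115);print(a.round(3),b.round(3),np.linalg.norm(a-b))
print([np.degrees(np.arctan2(*(q-p)[:2])) for p,q in((P[0],P[1]),(P[3],P[2]),(a,b))])
print('pod',np.round([f(412,216,.06),f(650,210,.06),f(610,112,.06),f(400,115,.06)],3))
E
```

```text
[[ 0.696 -0.262  0.115]
 [ 0.694  0.035  0.115]
 [ 0.534  0.031  0.115]
 [ 0.541 -0.271  0.115]] [np.float64(0.155), np.float64(0.297), np.float64(0.159), np.float64(0.302)]
[ 0.494 -0.169  0.115] [ 0.492 -0.081  0.115] 0.08804094920707574
[np.float64(-0.4227311296825468), np.float64(-1.2435360930163695), np.float64(-1.1748793328462819)]
pod [[0.68  0.045 0.06 ]
 [0.673 0.249 0.06 ]
 [0.539 0.247 0.06 ]
 [0.544 0.048 0.06 ]]
```

```bash
python3 -m handwheel '[{"delta_pos":[0,0,0],"twist":0.106},{"delta_pos":[0,0,0],"twist":0.106},{"delta_pos":[0,0,0],"twist":0.106},{"delta_pos":[0,0,0],"twist":0.106}]' 100 30
python3 -m handwheel '[{"delta_pos":[1.95,-3.53,0],"twist":0},{"delta_pos":[1.95,-3.53,0],"twist":0},{"delta_pos":[1.95,-3.53,0],"twist":0},{"delta_pos":[1.95,-3.53,0],"twist":0},{"delta_pos":[1.95,-3.53,0],"twist":0}]'
python3 -m handwheel '[{"delta_pos":[1.95,-3.53,0],"twist":0},{"delta_pos":[1.95,-3.53,0],"twist":0},{"delta_pos":[1.95,-3.53,0],"twist":0},{"delta_pos":[1.95,-3.53,0],"twist":0},{"delta_pos":[1.95,-3.53,0],"twist":0}]'
python3 -m handwheel '[{"delta_pos":[1.95,-3.53,0],"twist":0},{"delta_pos":[1.95,-3.53,0],"twist":0},{"delta_pos":[1.95,-3.53,0],"twist":0},{"delta_pos":[0,0,0],"twist":0},{"delta_pos":[0,0,0],"twist":0}]'
python3 - <<'E'
from h import *
im,c=snap('wrist','w1.png'); s=arm.get_state(); print(s['position'],R.from_quat(s['ee_rot']).as_matrix().round(3).tolist())
E
```

```text
time: 0.43
position: [0.2564, -0.542, 0.2418]
ee_rot: [1.0, 0.006, -0.0, -0.001]
force: [-0.0, 0.1, 0.5]
width: 0.0857
grip_force: 0.0
time: 0.85
position: [0.3511, -0.3623, 0.2419]
ee_rot: [1.0, 0.009, -0.0, -0.0]
force: [0.6, -0.2, 0.1]
width: 0.0856
grip_force: 0.0
time: 1.27
position: [0.4455, -0.1839, 0.2422]
ee_rot: [1.0, 0.009, -0.0, -0.0]
force: [0.3, -0.3, -0.1]
width: 0.0855
grip_force: 0.0
time: 1.68
position: [0.5022, -0.0771, 0.242]
ee_rot: [1.0, 0.011, -0.0, -0.0]
force: [0.2, -0.0, -0.1]
width: 0.0851
grip_force: 0.0
[ 0.50155603 -0.07843401  0.24190813] [[1.0, 0.02, -0.001], [0.02, -1.0, -0.0], [-0.001, 0.0, -1.0]]
```

View pics/w1.png

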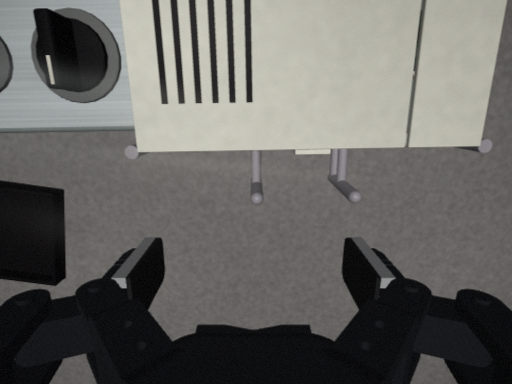

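The wrist view shows the pull tops at (257,198) and (355,196), the hinge caps at (131,152) and (486,146), and the isolator bar from (38,10) to (58,85).

```bash
python3 - <<'E'
from h import *
c=cam('wrist')
for n,u,v,z in(('pullA',257,198,.115),('pullP',355,196,.115),('hA',131,152,.112),('hP',486,146,.112),('iso1',40,10,.106),('iso2',52,85,.106)): print(n,onz(c,u,v,z).round(4))
E
python3 -m handwheel '[{"delta_pos":[2,-3.5,0],"twist":0},{"delta_pos":[2,-3.5,0],"twist":0},{"delta_pos":[2,-3.5,0],"twist":0},{"delta_pos":[2,-3.5,0],"twist":0},{"delta_pos":[0,-2.5,0],"twist":0}]'
python3 -m handwheel '[{"delta_pos":[0,0,0],"twist":0},{"delta_pos":[0,0,0],"twist":0}]'
python3 - <<'E'
from h import *
im,c=snap('wrist','w2.png'); s=arm.get_state(); print(s['position'])
E
```

```text
pullA [ 0.4909 -0.0825  0.115 ]
pullP [ 0.4944 -0.1705  0.115 ]
hA [0.5298 0.0283 0.112 ]
hP [ 0.541  -0.2804  0.112 ]
iso1 [0.6403 0.0925 0.106 ]
iso2 [0.5842 0.092  0.106 ]
time: 2.15
position: [0.5822, 0.0878, 0.2423]
ee_rot: [1.0, 0.008, 0.001, -0.0]
force: [1.8, -0.5, 0.4]
width: 0.0856
grip_force: 0.0
time: 2.32
position: [0.5784, 0.0865, 0.2418]
ee_rot: [1.0, 0.009, -0.001, 0.0]
force: [-0.7, -0.2, -0.7]
width: 0.0854
grip_force: 0.0
[0.57829031 0.08569939 0.24191232]
```

View pics/w2.png

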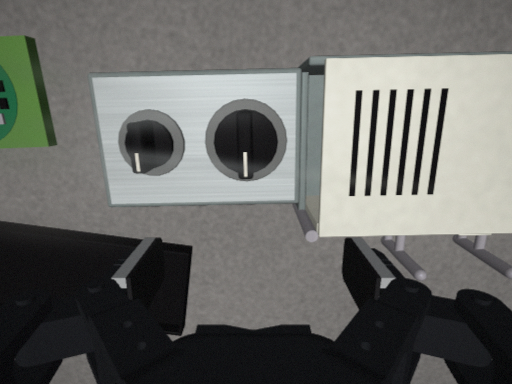

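The isolator bar top runs (245,108)–(245,180), and the selector bar top about (134,123)–(138,173).

```bash
python3 - <<'E'
from h import *
c=cam('wrist')
for n,u,v,z in(('iso1',245,108,.106),('iso2',245,180,.106),('sel1',134,123,.106),('sel2',138,173,.106),('isodisc',246,140,.062),('seldisc',152,143,.062),('pod',94,73,.06),('pod',110,206,.06),('podr',300,204,.06)):
    p=onz(c,u,v,z); print(n,p.round(4))
p=(onz(c,245,108,.106)+onz(c,245,180,.106))/2
p[2]=.097-.008; print('to iso (tool cm)',tool(p))
E
```

```text
iso1 [0.6455 0.0933 0.106 ]
iso2 [0.5819 0.0927 0.106 ]
sel1 [0.6313 0.1897 0.106 ]
sel2 [0.5869 0.1901 0.106 ]
isodisc [0.6136 0.093  0.062 ]
seldisc [0.609  0.1899 0.062 ]
pod [0.6758 0.242  0.06  ]
pod [0.5391 0.2418 0.06  ]
podr [0.5446 0.0331 0.06  ]
to iso (tool cm) [ 3.57155637 -0.68501952 15.28591457]
```

```bash
python3 -m handwheel '[{"delta_pos":[1.8,-0.35,3],"twist":0},{"delta_pos":[1.8,-0.35,3],"twist":0},{"delta_pos":[0,0,3],"twist":0},{"delta_pos":[0,0,0],"twist":0},{"delta_pos":[0,0,0],"twist":0}]' 40 60
python3 -m handwheel '[{"delta_pos":[0,0,3],"twist":0},{"delta_pos":[0,0,2.9],"twist":0},{"delta_pos":[0,0,0],"twist":0},{"delta_pos":[0,0,0],"twist":0}]'
python3 -m handwheel '[{"delta_pos":[0,0,0],"twist":0},{"delta_pos":[0,0,0],"twist":0},{"delta_pos":[0,0,0],"twist":0},{"delta_pos":[0,0,0],"twist":0},{"delta_pos":[0,0,0],"twist":0}]' 0 60
python3 -c "
from h import *
print(arm.get_state()['qpos'].round(3))"
```

```text
time: 2.78
position: [0.6127, 0.0928, 0.1509]
ee_rot: [1.0, 0.008, -0.003, 0.0]
force: [-0.3, 0.1, 0.0]
width: 0.0342
grip_force: 0.0
time: 3.12
position: [0.6141, 0.094, 0.0943]
ee_rot: [1.0, 0.008, -0.001, 0.0]
force: [-0.2, -0.6, 0.4]
width: 0.0345
grip_force: 0.0
time: 3.53
position: [0.6165, 0.0949, 0.0963]
ee_rot: [1.0, 0.009, 0.002, 0.0]
force: [-1.0, -0.9, 7.7]
width: 0.0128
grip_force: 59.3
[ 0.042  0.545  1.605 -0.     0.988  1.595]
```

```bash
python3 -m handwheel '[{"delta_pos":[0,0,-0.2],"twist":0.11},{"delta_pos":[0,0,0],"twist":0.11},{"delta_pos":[0,0,0],"twist":0.11},{"delta_pos":[0,0,0],"twist":0.11},{"delta_pos":[0,0,0],"twist":0.11}]'
python3 -m handwheel '[{"delta_pos":[0,0,0],"twist":0.11},{"delta_pos":[0,0,0],"twist":0.11},{"delta_pos":[0,0,0],"twist":0.11},{"delta_pos":[0,0,0],"twist":0.11},{"delta_pos":[0,0,0],"twist":0.11}]'
python3 -m handwheel '[{"delta_pos":[0,0,0],"twist":0.07},{"delta_pos":[0,0,0],"twist":0.07},{"delta_pos":[0,0,0],"twist":0.05},{"delta_pos":[0,0,0],"twist":0},{"delta_pos":[0,0,0],"twist":0}]'
python3 -c "
from h import *
s=arm.get_state();print(s['qpos'].round(3),s['wrist_torque'],s['joint_efforts'][5])"
```

```text
time: 3.95
position: [0.616, 0.0931, 0.0964]
ee_rot: [0.964, -0.265, 0.002, 0.001]
force: [1.5, -8.5, -3.2]
width: 0.0128
grip_force: 61.0
time: 4.37
position: [0.6145, 0.0917, 0.0964]
ee_rot: [0.856, -0.517, 0.001, 0.002]
force: [-3.5, -12.7, -0.0]
width: 0.0127
grip_force: 61.5
time: 4.78
position: [0.614, 0.0915, 0.0964]
ee_rot: [0.806, -0.592, 0.001, 0.003]
force: [-2.9, -12.1, 0.6]
width: 0.0127
grip_force: 74.0
[ 0.04   0.544  1.606 -0.007  0.993  2.883] [-2.08284685  0.42006263  1.46758429] 1.5622343122959137
```

```bash
python3 -m handwheel '[{"delta_pos":[0,0,0],"twist":0},{"delta_pos":[0,0,0],"twist":0},{"delta_pos":[0,0,-3],"twist":0},{"delta_pos":[0,0,-3],"twist":0},{"delta_pos":[0,0,-3],"twist":0}]' 40 60
python3 -m handwheel '[{"delta_pos":[0,0,0],"twist":-0.1225},{"delta_pos":[0,0,0],"twist":-0.1225},{"delta_pos":[0,0,0],"twist":-0.1225},{"delta_pos":[0,0,0],"twist":-0.1225},{"delta_pos":[0,0,0],"twist":-0.1225}]'
python3 -m handwheel '[{"delta_pos":[0,0,0],"twist":-0.1225},{"delta_pos":[0,0,0],"twist":-0.1225},{"delta_pos":[0,0,0],"twist":-0.1225},{"delta_pos":[0,0,0],"twist":-0.1225},{"delta_pos":[0,0,0],"twist":-0.1225}]'
python3 -m handwheel '[{"delta_pos":[0,0,0],"twist":-0.1225},{"delta_pos":[0,0,0],"twist":-0.1225},{"delta_pos":[0,0,0],"twist":-0.1225},{"delta_pos":[0,0,0],"twist":-0.1225},{"delta_pos":[0,0,0],"twist":-0.1225}]'
python3 -m handwheel '[{"delta_pos":[0,0,0],"twist":-0.1225},{"delta_pos":[0,0,0],"twist":-0.1225},{"delta_pos":[0,0,0],"twist":-0.1225},{"delta_pos":[0,0,0],"twist":-0.1225},{"delta_pos":[0,0,0],"twist":-0.1225}]'
python3 -m handwheel '[{"delta_pos":[0,0,0],"twist":-0.1225},{"delta_pos":[0,0,0],"twist":-0.1225},{"delta_pos":[0,0,0],"twist":-0.1225},{"delta_pos":[0,0,0],"twist":-0.1225},{"delta_pos":[0,0,0],"twist":-0.1225}]'
python3 -m handwheel '[{"delta_pos":[0,0,0],"twist":-0.1225},{"delta_pos":[0,0,0],"twist":-0.1225},{"delta_pos":[0,0,0],"twist":-0.1225},{"delta_pos":[0,0,0],"twist":-0.1225},{"delta_pos":[0,0,0],"twist":-0.1225}]'
python3 -m handwheel '[{"delta_pos":[0,0,0],"twist":-0.1225},{"delta_pos":[0,0,0],"twist":-0.1225},{"delta_pos":[0,0,0],"twist":-0.1225},{"delta_pos":[0,0,0],"twist":-0.1225},{"delta_pos":[0,0,0],"twist":-0.1225}]'
python3 -m handwheel '[{"delta_pos":[0,0,0],"twist":-0.1225},{"delta_pos":[0,3,0],"twist":0},{"delta_pos":[0,3,0],"twist":0},{"delta_pos":[0,3,0],"twist":0},{"delta_pos":[0,0,0],"twist":0}]'
python3 - <<'E'
from h import *
snap('wrist','w3.png'); s=arm.get_state(); print(s['position'],R.from_quat(s['ee_rot']).as_matrix().round(3).tolist(),s['qpos'])
E
```

```text
time: 5.2
position: [0.6149, 0.0954, 0.1871]
ee_rot: [0.804, -0.594, -0.0, -0.0]
force: [1.3, 0.4, -0.0]
width: 0.034
grip_force: 0.0
time: 5.62
position: [0.6154, 0.0955, 0.1868]
ee_rot: [0.947, -0.321, 0.001, -0.001]
force: [0.0, -0.7, 0.3]
width: 0.0341
grip_force: 0.0
time: 6.03
position: [0.6154, 0.0955, 0.1866]
ee_rot: [1.0, -0.021, 0.001, -0.0]
force: [0.3, -0.6, 1.1]
width: 0.034
grip_force: 0.0
time: 6.45
position: [0.6154, 0.0955, 0.1866]
ee_rot: [0.959, 0.282, 0.001, -0.0]
force: [0.0, -0.6, 0.1]
width: 0.0346
grip_force: 0.0
time: 6.87
position: [0.6154, 0.0956, 0.1866]
ee_rot: [0.83, 0.558, 0.001, 0.0]
force: [0.0, -0.1, -0.7]
width: 0.0341
grip_force: 0.0
time: 7.28
position: [0.6154, 0.0955, 0.1866]
ee_rot: [0.623, 0.782, 0.001, 0.001]
force: [-0.1, 0.1, -0.5]
width: 0.0344
grip_force: 0.0
time: 7.7
position: [0.6154, 0.0955, 0.1866]
ee_rot: [0.358, 0.934, 0.001, 0.001]
force: [0.2, 0.5, -0.9]
width: 0.0341
grip_force: 0.0
time: 8.12
position: [0.6154, 0.0955, 0.1866]
ee_rot: [0.06, 0.998, 0.0, 0.001]
force: [-0.2, 0.6, 0.6]
width: 0.034
grip_force: 0.0
time: 8.53
position: [0.6156, 0.1905, 0.1867]
ee_rot: [0.001, 1.0, 0.002, 0.001]
force: [0.8, 0.3, -0.2]
width: 0.0343
grip_force: 0.0
[0.61547037 0.1881054  0.1864953 ] [[-1.0, 0.0, 0.002], [0.0, 1.0, 0.002], [-0.002, 0.002, -1.0]] [ 1.88658045e-01  4.69662474e-01  1.47618383e+00  1.31436653e-03
  1.19327682e+00 -1.38220585e+00]
```

View pics/w3.png

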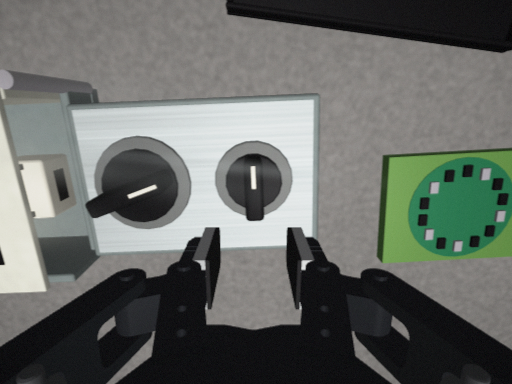

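The isolator bar lies ~70° over (off). The selector bar top runs (254,155)–(255,220), centred between the fingers.

```bash
python3 - <<'E'
from h import *
c=cam('wrist')
a,b=onz(c,254,157,.106),onz(c,255,219,.106); p=(a+b)/2; p[2]=.095
print(a,b,tool(p)); a,b=onz(c,155,185,.106),onz(c,92,210,.106);print(np.degrees(np.arctan2(*(a-b)[1::-1])))
E
```

```text
[0.5819661  0.18875016 0.106     ] [0.62894199 0.18947967 0.106     ] [1.02176585 0.08530986 9.14746314]
111.49808476310562
```

```bash
python3 -m handwheel '[{"delta_pos":[1.0,0.1,2.3],"twist":0},{"delta_pos":[0,0,2.3],"twist":0},{"delta_pos":[0,0,2.3],"twist":0},{"delta_pos":[0,0,2.2],"twist":0},{"delta_pos":[0,0,0],"twist":0}]' 40 60
python3 -m handwheel '[{"delta_pos":[0,0,0],"twist":0},{"delta_pos":[0,0,0],"twist":0},{"delta_pos":[0,0,0],"twist":0},{"delta_pos":[0,0,0],"twist":0},{"delta_pos":[0,0,0],"twist":0}]' 0 60
python3 -m handwheel '[{"delta_pos":[0,0,0],"twist":0.11},{"delta_pos":[0,0,0],"twist":0.11},{"delta_pos":[0,0,0],"twist":0.11},{"delta_pos":[0,0,0],"twist":0.11},{"delta_pos":[0,0,0],"twist":0.11}]'
python3 -m handwheel '[{"delta_pos":[0,0,0],"twist":0.11},{"delta_pos":[0,0,0],"twist":0.11},{"delta_pos":[0,0,0],"twist":0.11},{"delta_pos":[0,0,0],"twist":0.11},{"delta_pos":[0,0,0],"twist":0.11}]'
python3 -m handwheel '[{"delta_pos":[0,0,0],"twist":0.07},{"delta_pos":[0,0,0],"twist":0.07},{"delta_pos":[0,0,0],"twist":0.06},{"delta_pos":[0,0,0],"twist":0},{"delta_pos":[0,0,0],"twist":0}]'
python3 -c "
from h import *
s=arm.get_state();print(s['qpos'].round(3),s['wrist_torque'],s['joint_efforts'][5])"
```

```text
time: 9.0
position: [0.6023, 0.1847, 0.0909]
ee_rot: [0.002, 1.0, -0.001, -0.003]
force: [-0.3, -0.4, -0.8]
width: 0.0345
grip_force: 0.0
time: 9.42
position: [0.6041, 0.1909, 0.0944]
ee_rot: [0.003, 1.0, 0.004, -0.001]
force: [-1.0, 19.6, -15.4]
width: 0.013
grip_force: 59.6
time: 9.83
position: [0.6046, 0.1931, 0.0945]
ee_rot: [0.277, 0.961, 0.006, -0.002]
force: [0.7, 28.6, -18.7]
width: 0.0129
grip_force: 59.3
time: 10.25
position: [0.6063, 0.1948, 0.0945]
ee_rot: [0.528, 0.849, 0.007, -0.002]
force: [5.6, 33.1, -22.9]
width: 0.0128
grip_force: 58.5
time: 10.67
position: [0.6073, 0.1942, 0.0949]
ee_rot: [0.607, 0.795, 0.007, -0.002]
force: [6.3, 31.1, -20.7]
width: 0.0128
grip_force: 87.4
[ 0.195  0.561  1.577  0.014  0.996 -0.079] [ 4.84098916 -0.89304163  1.01015653] 1.0583511739969254
```

```bash
python3 -m handwheel '[{"delta_pos":[0,0,0],"twist":0},{"delta_pos":[0,0,0],"twist":0},{"delta_pos":[0,0,-3.3],"twist":0},{"delta_pos":[0,0,-3.3],"twist":0},{"delta_pos":[0,0,-3.3],"twist":0}]' 50 60
python3 -m handwheel '[{"delta_pos":[0,0,0],"twist":0.1225},{"delta_pos":[0,0,0],"twist":0.1225},{"delta_pos":[0,0,0],"twist":0.1225},{"delta_pos":[0,0,0],"twist":0.1225},{"delta_pos":[0,0,0],"twist":0.1225}]'
python3 -m handwheel '[{"delta_pos":[0,0,0],"twist":0.1225},{"delta_pos":[0,0,0],"twist":0.1225},{"delta_pos":[0,0,0],"twist":0.1225},{"delta_pos":[0,0,0],"twist":0.1225},{"delta_pos":[0,0,0],"twist":0.1225}]'
python3 -m handwheel '[{"delta_pos":[0,0,0],"twist":0.1225},{"delta_pos":[0,0,0],"twist":0.1225},{"delta_pos":[0,0,0],"twist":0.1225},{"delta_pos":[0,0,0],"twist":0.1225},{"delta_pos":[0,0,0],"twist":0.1225}]'
python3 -m handwheel '[{"delta_pos":[-1.4,3.35,0],"twist":0},{"delta_pos":[-1.4,3.35,0],"twist":0},{"delta_pos":[-1.4,3.35,0],"twist":0},{"delta_pos":[-1.4,3.35,0],"twist":0},{"delta_pos":[-1.4,3.35,0],"twist":0}]'
python3 -m handwheel '[{"delta_pos":[-1.4,3.35,0],"twist":0},{"delta_pos":[-1.4,3.35,0],"twist":0},{"delta_pos":[-1.4,3.35,0],"twist":0},{"delta_pos":[0,0,0],"twist":0},{"delta_pos":[0,0,0],"twist":0}]'
python3 - <<'E'
from h import *
snap('wrist','w4.png'); s=arm.get_state(); print(s['position'],R.from_quat(s['ee_rot']).as_matrix().round(3).tolist(),s['qpos'])
for y in(-.0825,-.08): print(proj(cam('wrist'),[.491,y,.115]))
E
```

```text
time: 11.08
position: [0.6051, 0.1851, 0.1959]
ee_rot: [0.607, 0.795, -0.0, 0.0]
force: [1.1, 0.5, 1.2]
width: 0.0427
grip_force: 0.0
time: 11.5
position: [0.6058, 0.1851, 0.1956]
ee_rot: [0.82, 0.572, 0.001, 0.001]
force: [-0.2, -0.2, -0.3]
width: 0.0424
grip_force: 0.0
time: 11.92
position: [0.6057, 0.1851, 0.1954]
ee_rot: [0.954, 0.298, 0.001, 0.0]
force: [-0.0, 0.3, -0.8]
width: 0.0429
grip_force: 0.0
time: 12.33
position: [0.6058, 0.1851, 0.1954]
ee_rot: [1.0, -0.003, 0.001, 0.0]
force: [0.7, -0.2, 1.4]
width: 0.0425
grip_force: 0.0
time: 12.75
position: [0.5347, 0.0164, 0.1952]
ee_rot: [1.0, 0.0, 0.001, 0.0]
force: [0.7, -0.7, -0.4]
width: 0.0427
grip_force: 0.0
time: 13.17
position: [0.4929, -0.0844, 0.195]
ee_rot: [1.0, -0.002, 0.001, 0.001]
force: [1.0, 1.3, -0.3]
width: 0.043
grip_force: 0.0
[ 0.4934675  -0.08317289  0.19481017] [[1.0, -0.003, 0.002], [-0.003, -1.0, -0.001], [0.002, 0.001, -1.0]] [-3.05228022e-01  2.67690468e-01  1.78183798e+00  1.98766106e-04
  1.08972820e+00  1.26811639e+00]
[251.8384191  206.27872873]
[248.46646468 206.29224229]
```

View pics/w4.png

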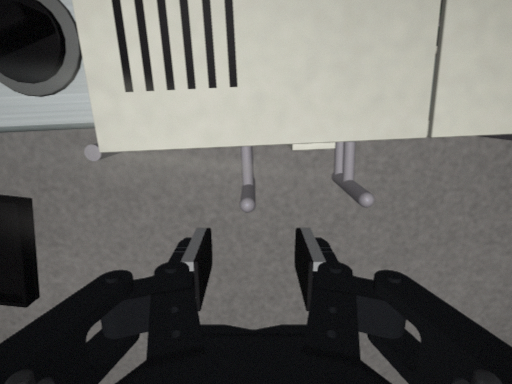

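```bash
python3 - <<'E'
from h import *
c=cam('wrist'); print(onz(c,248,203,.115),onz(c,366,199,.115),onz(c,93,152,.112))
v=np.array([-.0405,-.107]); t=np.linspace(0,1.9,15)
P=np.array([[np.cos(a)*v[0]+np.sin(a)*v[1],-np.sin(a)*v[0]+np.cos(a)*v[1]] for a in t])
print((np.diff(P,axis=0)*[100,-100]).round(2).tolist())
E
python3 -m handwheel '[{"delta_pos":[0,-0.3,2.6],"twist":0},{"delta_pos":[0,0,2.6],"twist":0},{"delta_pos":[0,0,2.6],"twist":0},{"delta_pos":[0,0,2.4],"twist":0},{"delta_pos":[0,0,0],"twist":0}]' 50 25
python3 -m handwheel '[{"delta_pos":[0,0,0],"twist":0},{"delta_pos":[0,0,0],"twist":0},{"delta_pos":[0,0,0],"twist":0},{"delta_pos":[0,0,0],"twist":0},{"delta_pos":[0,0,0],"twist":0}]' 0 25
```

```text
[ 0.49356228 -0.07967479  0.115     ] [ 0.49628987 -0.1666522   0.115     ] [0.53132502 0.03089262 0.112     ]
[[-1.41, -0.65], [-1.31, -0.83], [-1.19, -1.0], [-1.04, -1.15], [-0.87, -1.28], [-0.69, -1.39], [-0.5, -1.47], [-0.29, -1.52], [-0.09, -1.55], [0.12, -1.55], [0.33, -1.52], [0.53, -1.46], [0.73, -1.37], [0.91, -1.26]]
time: 13.63
position: [0.491, -0.0771, 0.0883]
ee_rot: [1.0, 0.001, -0.003, -0.001]
force: [-1.6, -0.0, 0.1]
width: 0.0426
grip_force: 0.0
time: 14.05
position: [0.4943, -0.0801, 0.0929]
ee_rot: [1.0, 0.001, 0.001, 0.001]
force: [-1.2, -5.4, -3.5]
width: 0.0106
grip_force: 26.1
```

Gripped. Swing the leaf along the arc.

```bash
python3 -m handwheel '[{"delta_pos":[-1.4,-0.65,0],"twist":0},{"delta_pos":[-1.3,-0.8,0],"twist":0},{"delta_pos":[-1.2,-1.0,0],"twist":0},{"delta_pos":[-1.05,-1.15,0],"twist":0},{"delta_pos":[-0.85,-1.3,0],"twist":0}]'
python3 -m handwheel '[{"delta_pos":[-0.7,-1.4,0],"twist":0},{"delta_pos":[-0.5,-1.45,0],"twist":0},{"delta_pos":[-0.3,-1.5,0],"twist":0},{"delta_pos":[-0.1,-1.55,0],"twist":0},{"delta_pos":[0.1,-1.55,0],"twist":0}]'
python3 -m handwheel '[{"delta_pos":[0.35,-1.5,0],"twist":0},{"delta_pos":[0.55,-1.45,0],"twist":0},{"delta_pos":[0.7,-1.4,0],"twist":0},{"delta_pos":[0.8,-1.1,0],"twist":0},{"delta_pos":[0,0,0],"twist":0}]'
python3 -c "
from h import *
snap('scene','s5.png')"
```

```text
time: 14.47
position: [0.433, -0.0312, 0.0927]
ee_rot: [1.0, 0.001, -0.001, 0.001]
force: [-8.9, -8.6, 7.6]
width: 0.0108
grip_force: 27.7
time: 14.88
position: [0.419, 0.0449, 0.0926]
ee_rot: [1.0, 0.0, -0.0, 0.0]
force: [-1.3, -3.3, -2.6]
width: 0.0113
grip_force: 27.0
time: 15.3
position: [0.4446, 0.0995, 0.0927]
ee_rot: [1.0, 0.001, -0.0, 0.001]
force: [-3.4, -2.6, 7.5]
width: 0.0109
grip_force: 27.8
```

View pics/s5.png

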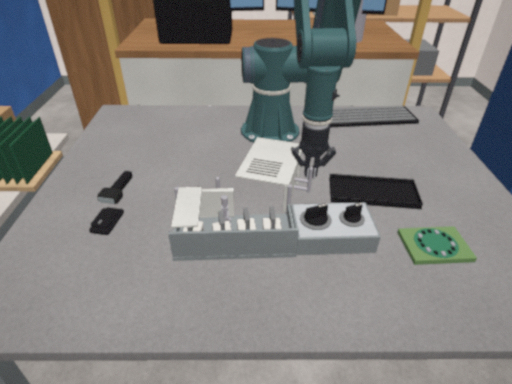

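```bash
python3 -m handwheel '[{"delta_pos":[0.4,-0.5,0],"twist":0},{"delta_pos":[0.2,-0.2,0],"twist":0},{"delta_pos":[0,0,0],"twist":0}]'
python3 -m handwheel '[{"delta_pos":[0,0,0],"twist":0},{"delta_pos":[0,0,0],"twist":0},{"delta_pos":[0,0,-3.3],"twist":0},{"delta_pos":[0,0,-3.3],"twist":0},{"delta_pos":[0,0,-3.3],"twist":0}]' 50
python3 -m handwheel '[{"delta_pos":[1.6,3.1,0],"twist":0},{"delta_pos":[1.6,3.1,0],"twist":0},{"delta_pos":[1.6,3.1,0],"twist":0},{"delta_pos":[1.6,3.1,0],"twist":0},{"delta_pos":[1.6,3.1,0],"twist":0}]'
python3 -m handwheel '[{"delta_pos":[1.6,3.1,0],"twist":0},{"delta_pos":[1.6,3.1,0],"twist":0},{"delta_pos":[1.6,3.1,0],"twist":0},{"delta_pos":[0,0,0],"twist":0},{"delta_pos":[0,0,0],"twist":0}]'
python3 - <<'E'
from h import *
snap('wrist','w6.png'); s=arm.get_state(); print(s['position'],R.from_quat(s['ee_rot']).as_matrix().round(3).tolist(),s['qpos'])
E
```

```text
time: 15.6
position: [0.4446, 0.1, 0.0924]
ee_rot: [1.0, 0.004, -0.005, 0.006]
force: [-15.8, -35.9, 25.6]
width: 0.0109
grip_force: 31.5
time: 16.02
position: [0.4508, 0.1065, 0.1923]
ee_rot: [1.0, 0.0, 0.001, -0.0]
force: [0.3, -0.0, -0.2]
width: 0.0426
grip_force: 0.0
time: 16.43
position: [0.5322, -0.0502, 0.1918]
ee_rot: [1.0, 0.0, 0.002, 0.0]
force: [-0.7, 0.6, 0.9]
width: 0.0427
grip_force: 0.0
time: 16.85
position: [0.5802, -0.1436, 0.1912]
ee_rot: [1.0, -0.001, 0.001, 0.0]
force: [-0.3, 1.0, -0.7]
width: 0.0428
grip_force: 0.0
[ 0.57891027 -0.14211914  0.19084607] [[1.0, -0.001, 0.001], [-0.001, -1.0, 0.0], [0.001, -0.0, -1.0]] [-3.57101156e-01  4.02191898e-01  1.58017418e+00  9.36461796e-04
  1.15824454e+00  1.21412515e+00]
```

View pics/w6.png

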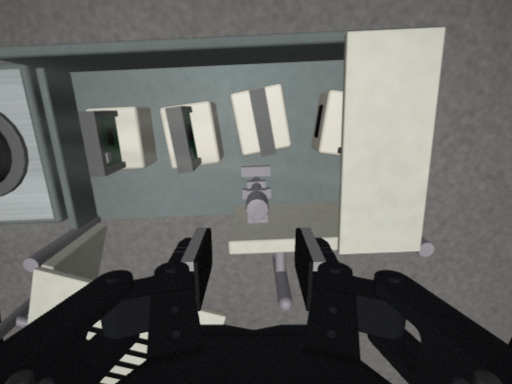

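```bash
python3 - <<'E'
from h import *
c=cam('wrist'); p=onz(c,257,210,.106); print(p); p[2]=.090; print(tool(p))
print('pullP',onz(c,286,302,.115), 'hP',onz(c,427,248,.112))
E
```

```text
[ 0.57168371 -0.14527633  0.106     ]
[-0.73470207  0.32095365 10.08357103]
pullP [ 0.49707649 -0.16846565  0.115     ] hP [ 0.54264952 -0.27588137  0.112     ]
```

```bash
python3 -m handwheel '[{"delta_pos":[-0.7,0.3,2.5],"twist":0},{"delta_pos":[0,0,2.5],"twist":0},{"delta_pos":[0,0,2.5],"twist":0},{"delta_pos":[0,0,2.5],"twist":0},{"delta_pos":[0,0,0],"twist":0}]' 50 50
python3 -m handwheel '[{"delta_pos":[0,0,0],"twist":0},{"delta_pos":[0,0,0],"twist":0},{"delta_pos":[0,0,0],"twist":0},{"delta_pos":[0,0,0],"twist":0},{"delta_pos":[0,0,0],"twist":0}]' 0 50
python3 -m handwheel '[{"delta_pos":[0,0,-1],"twist":0},{"delta_pos":[0,0,-1],"twist":0},{"delta_pos":[0,0,-1],"twist":0},{"delta_pos":[0,0,-0.4],"twist":0},{"delta_pos":[0,0,0],"twist":0}]'
python3 -m handwheel '[{"delta_pos":[0,0,0],"twist":0}]'
```

```text
time: 17.32
position: [0.5674, -0.142, 0.0866]
ee_rot: [1.0, 0.001, -0.004, -0.002]
force: [-0.1, 0.6, 0.4]
width: 0.0427
grip_force: 0.0
time: 17.73
position: [0.5714, -0.1466, 0.0921]
ee_rot: [1.0, 0.001, 0.001, 0.002]
force: [-3.4, -7.2, -4.1]
width: 0.0163
grip_force: 48.8
time: 18.15
position: [0.5694, -0.1461, 0.1239]
ee_rot: [1.0, 0.001, -0.001, 0.001]
force: [0.4, -9.1, -19.8]
width: 0.0158
grip_force: 53.0
time: 18.23
position: [0.5697, -0.1462, 0.1239]
ee_rot: [1.0, 0.001, -0.001, 0.001]
force: [-1.1, -7.7, -18.1]
width: 0.0164
grip_force: 53.1
```

```bash
python3 -m handwheel '[{"delta_pos":[0,0,0],"twist":0},{"delta_pos":[0,0,0],"twist":0},{"delta_pos":[0,0,-3.5],"twist":0},{"delta_pos":[0,0,-3.5],"twist":0},{"delta_pos":[0,0,0],"twist":0}]' 50 25
python3 -m handwheel '[{"delta_pos":[-2.5,0.75,0],"twist":0},{"delta_pos":[-2.5,0.75,0],"twist":0},{"delta_pos":[-2.4,0.7,0],"twist":0},{"delta_pos":[0,0,0],"twist":0},{"delta_pos":[0,0,0],"twist":0}]' 36
python3 - <<'E'
from h import *
im,c=snap('wrist','w7.png'); s=arm.get_state(); print(s['position'],tool([.4965,-.168,.092]),proj(c,[.4965,-.168,.115]))
v=np.array([-.0485,.103]); t=-np.linspace(0,1.9,15)
P=np.array([[np.cos(a)*v[0]+np.sin(a)*v[1],-np.sin(a)*v[0]+np.cos(a)*v[1]] for a in t])
print((np.diff(P,axis=0)*[100,-100]).round(2).tolist())
E
```

```text
time: 18.65
position: [0.5762, -0.1461, 0.2027]
ee_rot: [1.0, 0.0, 0.007, 0.002]
force: [1.6, -0.7, 0.5]
width: 0.0427
grip_force: 0.0
time: 19.07
position: [0.4972, -0.1671, 0.196]
ee_rot: [1.0, -0.0, 0.001, 0.0]
force: [0.8, -0.7, 0.2]
width: 0.0308
grip_force: 0.0
[ 0.49832848 -0.16717943  0.19596902] [-0.22060433  0.07181285 10.39624568] [253.95337983 203.5853488 ]
[[-1.35, 0.75], [-1.23, 0.93], [-1.1, 1.09], [-0.94, 1.22], [-0.77, 1.34], [-0.58, 1.43], [-0.38, 1.5], [-0.17, 1.53], [0.04, 1.54], [0.24, 1.52], [0.45, 1.48], [0.64, 1.4], [0.83, 1.3], [1.0, 1.18]]
```

View pics/w7.png

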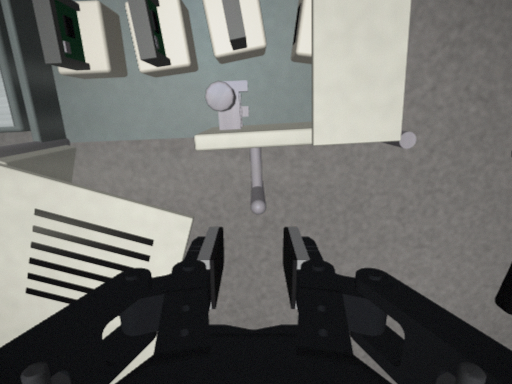

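Pull at (258,206) is centred; active roof corner at (192,217) clears the fingers. Descend and swing.

```bash
python3 -m handwheel '[{"delta_pos":[-0.2,0.2,2.6],"twist":0},{"delta_pos":[0,0,2.6],"twist":0},{"delta_pos":[0,0,2.6],"twist":0},{"delta_pos":[0,0,2.5],"twist":0},{"delta_pos":[0,0,0],"twist":0}]' 36 25
python3 -m handwheel '[{"delta_pos":[0,0,0],"twist":0},{"delta_pos":[0,0,0],"twist":0},{"delta_pos":[0,0,0],"twist":0},{"delta_pos":[0,0,0],"twist":0},{"delta_pos":[0,0,0],"twist":0}]' 0 25
python3 -m handwheel '[{"delta_pos":[-1.35,0.75,0],"twist":0},{"delta_pos":[-1.25,0.95,0],"twist":0},{"delta_pos":[-1.1,1.1,0],"twist":0},{"delta_pos":[-0.95,1.2,0],"twist":0},{"delta_pos":[-0.75,1.35,0],"twist":0}]'
python3 -m handwheel '[{"delta_pos":[-0.6,1.45,0],"twist":0},{"delta_pos":[-0.4,1.5,0],"twist":0},{"delta_pos":[-0.15,1.55,0],"twist":0},{"delta_pos":[0.05,1.55,0],"twist":0},{"delta_pos":[0.25,1.5,0],"twist":0}]'
python3 -m handwheel '[{"delta_pos":[0.45,1.5,0],"twist":0},{"delta_pos":[0.65,1.4,0],"twist":0},{"delta_pos":[0.85,1.3,0],"twist":0},{"delta_pos":[1.0,1.2,0],"twist":0},{"delta_pos":[0.4,0.4,0],"twist":0}]'
python3 -m handwheel '[{"delta_pos":[0,0,0],"twist":0},{"delta_pos":[0,0,0],"twist":0}]'
```

```text
time: 19.53
position: [0.4941, -0.1676, 0.088]
ee_rot: [1.0, 0.0, -0.002, -0.001]
force: [0.1, 0.2, -0.5]
width: 0.0309
grip_force: 0.0
time: 19.95
position: [0.4971, -0.1702, 0.0924]
ee_rot: [1.0, 0.0, 0.002, 0.001]
force: [2.6, -4.0, -14.0]
width: 0.0112
grip_force: 25.1
time: 20.37
position: [0.4408, -0.2219, 0.0924]
ee_rot: [1.0, 0.0, 0.0, -0.001]
force: [-1.4, 2.9, -4.4]
width: 0.0109
grip_force: 26.1
time: 20.78
position: [0.431, -0.2974, 0.0924]
ee_rot: [1.0, 0.0, -0.001, -0.001]
force: [-2.8, 1.9, -4.1]
width: 0.0111
grip_force: 26.2
time: 21.2
position: [0.4635, -0.3535, 0.0924]
ee_rot: [1.0, -0.0, -0.003, -0.004]
force: [-16.9, 16.9, 18.0]
width: 0.0112
grip_force: 29.1
time: 21.37
position: [0.4635, -0.3533, 0.0925]
ee_rot: [1.0, 0.0, -0.003, -0.003]
force: [-9.8, 8.0, 6.5]
width: 0.0112
grip_force: 27.5
```

```bash
python3 -m handwheel '[{"delta_pos":[0,0,0],"twist":0},{"delta_pos":[0,0,0],"twist":0},{"delta_pos":[0,0,-4],"twist":0},{"delta_pos":[0,0,-4],"twist":0},{"delta_pos":[0,0,-4],"twist":0}]' 40 25
python3 -m handwheel '[{"delta_pos":[0,0,-3.5],"twist":0},{"delta_pos":[1.9,-3.4,0],"twist":0},{"delta_pos":[1.9,-3.4,0],"twist":0},{"delta_pos":[1.9,-3.4,0],"twist":0},{"delta_pos":[1.9,-3.4,0],"twist":0}]'
python3 -m handwheel '[{"delta_pos":[1.9,-3.4,0],"twist":0},{"delta_pos":[1.9,-3.4,0],"twist":0},{"delta_pos":[1.9,-3.4,0],"twist":0},{"delta_pos":[0,0,0],"twist":0},{"delta_pos":[0,0,0],"twist":0}]'
python3 - <<'E'
from h import *
w,c=snap('wrist','w8.png'); s,_=snap('scene','s8.png'); d,_=snap('side','d8.png')
print(arm.get_state()['position'], arm.get_state()['ee_rot'])
o=np.zeros((600,800,3),np.uint8); o[:384,:512]=w; o[384:584,:300]=cv2.resize(s[150:270,150:450],(500,200))[:,:300] if 0 else cv2.resize(s[140:280,160:430],(300,200)); o[384:594,310:610]=cv2.resize(d[140:320,190:400],(300,210))
cv2.imwrite('pics/c8.png',o[...,::-1])
E
```

```text
time: 21.78
position: [0.4669, -0.3563, 0.2137]
ee_rot: [1.0, 0.0, 0.001, 0.0]
force: [0.3, -0.5, -0.0]
width: 0.0337
grip_force: 0.0
time: 22.2
position: [0.5441, -0.2193, 0.2486]
ee_rot: [1.0, -0.0, 0.002, 0.001]
force: [1.4, -0.1, -0.2]
width: 0.0343
grip_force: 0.0
time: 22.62
position: [0.6011, -0.1162, 0.2477]
ee_rot: [1.0, 0.002, 0.002, 0.0]
force: [-0.5, -0.9, -0.9]
width: 0.0343
grip_force: 0.0
[ 0.59918005 -0.11901745  0.24700479] [ 9.99999775e-01 -1.75960424e-04  5.06294968e-04  4.02955834e-04]
```

View pics/c8.png

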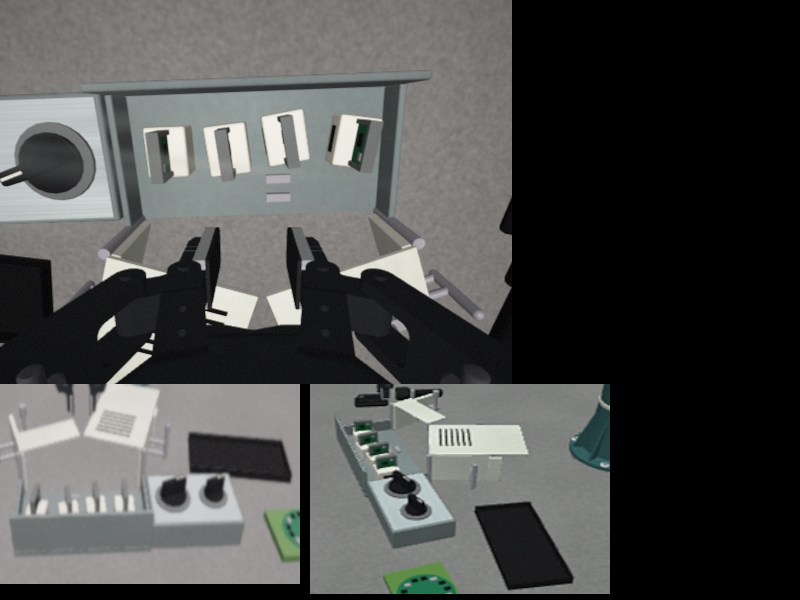

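Four modules show at roughly (160,155), (226,150), (285,138) and (368,143). Both leaves are wide open. I'll zoom in once for the board tops.

```bash
python3 - <<'E'
from h import *
w=cv2.imread('pics/w8.png')[100:195,135:395]; o=cv2.resize(w,None,fx=3,fy=3,interpolation=cv2.INTER_CUBIC)
s=cv2.imread('pics/s8.png')[215:245,180:300]; s=cv2.resize(s,None,fx=6,fy=6,interpolation=cv2.INTER_CUBIC)
r=np.zeros((480,780,3),np.uint8); r[:285]=o; r[290:470,:720]=s
cv2.imwrite('pics/z8.png',r)
E
```

```text
(no output)
```

View pics/z8.png

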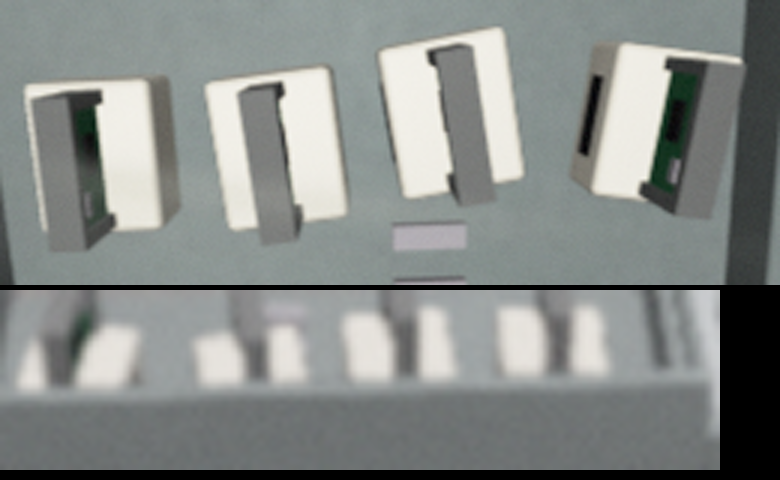

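```bash
cat >> h.py <<'E'
def tray():
    "mask of the black tray in scene and side pictures -> rect (centre, yaw of its x)"
    out=[]
    for n,roi in(('scene',(165,215,320,430)),('side',(235,320,295,380))):
        im,c=snap(n); g=im.max(2); m=np.zeros_like(g); a,b,e,f=roi; m[a:b,e:f]=(g[a:b,e:f]<60)*255
        ct=max(cv2.findContours(m,cv2.RETR_EXTERNAL,cv2.CHAIN_APPROX_NONE)[0],key=cv2.contourArea)[:,0]
        P=np.array([onz(c,u,v,.015)[:2] for u,v in ct],np.float32)*1000
        out.append(cv2.minAreaRect(P))
    return out
E
python3 - <<'E'
from h import *
c=cam('wrist')
E={'A':((54,96),(69,248)),'B':((257,89),(280,241)),'C':((456,48),(478,202)),'D':((723,64),(694,214))}
for k,(a,b) in E.items():
    a,b=[onz(c,135+u/3,100+v/3,.092) for u,v in(a,b)]; d=a-b
    print(k,((a+b)/2).round(4),np.linalg.norm(d).round(4),'yaw',np.arctan2(d[1],d[0]).round(3))
print(tray())
E
```

```text
A [ 0.6206 -0.0258  0.092 ] 0.049 yaw 0.01
B [ 0.6228 -0.0922  0.092 ] 0.0492 yaw 0.123
C [ 0.6354 -0.1553  0.092 ] 0.0491 yaw 0.174
D [ 0.6309 -0.232   0.092 ] 0.0477 yaw -0.09
[((418.5517578125, 308.43115234375), (268.9266357421875, 146.40882873535156), 82.80374145507812), ((417.59552001953125, 312.44000244140625), (284.6122131347656, 134.67449951171875), 82.8333511352539)]
```

```bash
python3 -m handwheel '[{"delta_pos":[0.7,-3.1,0],"twist":0},{"delta_pos":[0.7,-3.1,0],"twist":0},{"delta_pos":[0.7,-3.1,0],"twist":0},{"delta_pos":[0,0,3],"twist":0},{"delta_pos":[0,0,3],"twist":0}]' 40 40
python3 -m handwheel '[{"delta_pos":[0,0,3],"twist":0},{"delta_pos":[0,0,3],"twist":0},{"delta_pos":[0,0,0],"twist":0},{"delta_pos":[0,0,0],"twist":0}]'
python3 -c "
from h import *
print(tool([.6206,-.0258,.072]))"
```

```text
time: 23.28
position: [0.6223, -0.0247, 0.188]
ee_rot: [1.0, 0.0, 0.003, 0.0]
force: [-0.3, -0.5, -0.5]
width: 0.0344
grip_force: 0.0
time: 23.62
position: [0.6186, -0.0258, 0.1252]
ee_rot: [1.0, -0.001, -0.002, -0.0]
force: [0.3, 0.1, 0.8]
width: 0.0344
grip_force: 0.0
[ 2.18172437e-01 -5.80051094e-04  5.32059687e+00]
```

```bash
python3 -m handwheel '[{"delta_pos":[0.1,0,2.7],"twist":0},{"delta_pos":[0,0,2.7],"twist":0},{"delta_pos":[0,0,0],"twist":0},{"delta_pos":[0,0,0],"twist":0}]'
python3 -m handwheel '[{"delta_pos":[0,0,0],"twist":0},{"delta_pos":[0,0,0],"twist":0},{"delta_pos":[0,0,0],"twist":0},{"delta_pos":[0,0,0],"twist":0},{"delta_pos":[0,0,0],"twist":0}]' 0 40
python3 -m handwheel '[{"delta_pos":[0,0,-2],"twist":0},{"delta_pos":[0,0,-3],"twist":0},{"delta_pos":[0,0,-3],"twist":0},{"delta_pos":[0,0,-3],"twist":0},{"delta_pos":[0,0,-3],"twist":0}]'
python3 - <<'E'
from h import *
print(arm.get_state()['position'],tool([.4296,.4023,.2]))
E
```

```text
time: 23.95
position: [0.6213, -0.0255, 0.0734]
ee_rot: [1.0, -0.0, -0.0, -0.0]
force: [-0.0, -0.1, 0.8]
width: 0.0344
grip_force: 0.0
time: 24.37
position: [0.6224, -0.0252, 0.0742]
ee_rot: [1.0, 0.0, 0.001, 0.0]
force: [-1.1, 0.4, 7.9]
width: 0.0108
grip_force: 45.4
time: 24.78
position: [0.6206, -0.0248, 0.2138]
ee_rot: [1.0, 0.0, -0.0, -0.0]
force: [0.6, -0.3, -2.1]
width: 0.0115
grip_force: 43.9
[ 0.62057315 -0.02483892  0.213836  ] [-19.07947018 -42.7213627    1.39903854]
```

```bash
python3 -m handwheel '[{"delta_pos":[-1.6,-3.55,0],"twist":0},{"delta_pos":[-1.6,-3.55,0],"twist":0},{"delta_pos":[-1.6,-3.55,0],"twist":0},{"delta_pos":[-1.6,-3.55,0],"twist":0},{"delta_pos":[-1.6,-3.55,0],"twist":0}]'
python3 -m handwheel '[{"delta_pos":[-1.6,-3.55,0],"twist":0},{"delta_pos":[-1.6,-3.55,0],"twist":0},{"delta_pos":[-1.6,-3.55,0],"twist":0},{"delta_pos":[-1.6,-3.55,0],"twist":0},{"delta_pos":[-1.6,-3.55,0],"twist":0}]'
python3 -m handwheel '[{"delta_pos":[-1.6,-3.55,0],"twist":0},{"delta_pos":[-1.5,-3.6,0],"twist":0},{"delta_pos":[0,0,0],"twist":0.063},{"delta_pos":[0,0,0],"twist":0.063},{"delta_pos":[0,0,0],"twist":0}]'
python3 - <<'E'
from h import *
snap('wrist','w9.png')
print(arm.get_state()['position'],arm.get_state()['ee_rot'],tool([.4296,.4023,.067]))
E
```

```text
time: 25.2
position: [0.5399, 0.1538, 0.2128]
ee_rot: [1.0, -0.0, 0.0, -0.0]
force: [0.2, 0.8, -1.6]
width: 0.0112
grip_force: 44.0
time: 25.62
position: [0.4597, 0.3315, 0.2127]
ee_rot: [1.0, 0.0, 0.0, -0.0]
force: [0.4, 0.9, -2.2]
width: 0.0113
grip_force: 44.0
time: 26.03
position: [0.4291, 0.4022, 0.2124]
ee_rot: [0.998, -0.063, -0.0, 0.0]
force: [0.0, -0.2, -3.3]
width: 0.0113
grip_force: 44.1
[0.42948803 0.40168165 0.21243893] [ 9.98091500e-01 -6.17522462e-02 -8.05433178e-05  1.04539740e-04] [ 5.64011105e-03 -6.59231824e-02  1.45438785e+01]
```

View pics/w9.png

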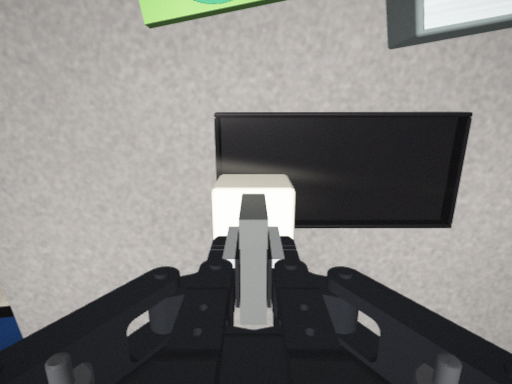

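The tray is square to the tool, with rim corners at (216,114), (470,114) and (451,227). Check them against the estimate.

```bash
python3 - <<'E'
from h import *
c=cam('wrist'); a,b,d=[onz(c,u,v,.022) for u,v in((215,113),(471,113),(451,228))]
print(a,b,d,np.linalg.norm(a-b),np.linalg.norm(b-d)); print('centre',(a+d)/2, 'yaw',np.arctan2(*(a-b)[:2]))
s=arm.get_state(); ctr=(a+d)/2; 
y=(a-b)/np.linalg.norm(a-b)
for k in(.093,.031,-.031,-.093): print(k,(ctr+k*y).round(4))
E
```

```text
[0.49623641 0.43277567 0.022     ] [0.46315319 0.16866504 0.022     ] [0.33531989 0.18268041 0.022     ] 0.26617461832943223 0.1285993128992852
centre [0.41577815 0.30772804 0.022     ] yaw 0.12461368349973972
0.093 [0.4273 0.4    0.022 ]
0.031 [0.4196 0.3385 0.022 ]
-0.031 [0.4119 0.277  0.022 ]
-0.093 [0.4042 0.2154 0.022 ]
```

```bash
python3 -m handwheel '[{"delta_pos":[-0.2,0.2,3],"twist":0},{"delta_pos":[0,0,3],"twist":0},{"delta_pos":[0,0,3],"twist":0},{"delta_pos":[0,0,3],"twist":0},{"delta_pos":[0,0,1.5],"twist":0}]'
python3 -m handwheel '[{"delta_pos":[0,0,0.4],"twist":0},{"delta_pos":[0,0,0.3],"twist":0},{"delta_pos":[0,0,0.3],"twist":0},{"delta_pos":[0,0,0],"twist":0},{"delta_pos":[0,0,0],"twist":0}]'
```

```text
time: 26.5
position: [0.4264, 0.3978, 0.0743]
ee_rot: [0.998, -0.062, -0.002, 0.001]
force: [0.4, -0.5, -1.9]
width: 0.0112
grip_force: 44.0
time: 26.92
position: [0.4287, 0.4003, 0.0686]
ee_rot: [0.998, -0.063, 0.001, -0.001]
force: [-0.1, 0.6, -3.4]
width: 0.0113
grip_force: 44.1
```

```bash
python3 -m handwheel '[{"delta_pos":[0,0,0.15],"twist":0},{"delta_pos":[0,0,0],"twist":0}]'
python3 -m handwheel '[{"delta_pos":[0,0,0.1],"twist":0},{"delta_pos":[0,0,0],"twist":0}]'
```

```text
time: 27.08
position: [0.4286, 0.4005, 0.0673]
ee_rot: [0.998, -0.063, 0.001, -0.001]
force: [-1.8, 0.8, 2.5]
width: 0.0112
grip_force: 45.0
time: 27.25
position: [0.4286, 0.4006, 0.0672]
ee_rot: [0.998, -0.063, 0.001, -0.001]
force: [-3.6, -0.3, 11.7]
width: 0.0115
grip_force: 46.4
```

```bash
python3 -m handwheel '[{"delta_pos":[0,0,0],"twist":0},{"delta_pos":[0,0,0],"twist":0},{"delta_pos":[0,0,-2],"twist":0},{"delta_pos":[0,0,-4],"twist":0},{"delta_pos":[0,0,-4],"twist":0}]' 40
python3 -m handwheel '[{"delta_pos":[0,0,-4],"twist":0},{"delta_pos":[0,0,0],"twist":-0.062},{"delta_pos":[0,0,0],"twist":-0.062},{"delta_pos":[1.49,3.79,0],"twist":0},{"delta_pos":[1.49,3.79,0],"twist":0}]'
python3 -m handwheel '[{"delta_pos":[1.49,3.79,0],"twist":0},{"delta_pos":[1.49,3.79,0],"twist":0},{"delta_pos":[1.49,3.79,0],"twist":0},{"delta_pos":[1.49,3.79,0],"twist":0},{"delta_pos":[1.49,3.79,0],"twist":0}]'
python3 -m handwheel '[{"delta_pos":[1.49,3.79,0],"twist":0},{"delta_pos":[1.49,3.79,0],"twist":0},{"delta_pos":[1.49,3.79,0],"twist":0},{"delta_pos":[1.49,3.79,0],"twist":0},{"delta_pos":[1.49,3.79,0],"twist":0}]'
python3 -m handwheel '[{"delta_pos":[1.49,3.79,0],"twist":0},{"delta_pos":[0,0,0],"twist":-0.062},{"delta_pos":[0,0,0],"twist":-0.062},{"delta_pos":[0,0,0],"twist":0},{"delta_pos":[0,0,0],"twist":0}]'
cat >> h.py <<'E'
def boards(f=None):
    "board green/white check: white base blobs in wrist view -> centroid/angle on base top plane z"
    im,c=snap('wrist',f); hsv=cv2.cvtColor(im,cv2.COLOR_RGB2HSV); m=((hsv[...,2]>170)&(hsv[...,1]<50)).astype(np.uint8)*255
    m[215:]=0; m=cv2.morphologyEx(m,cv2.MORPH_CLOSE,np.ones((19,19))); r=[]
    for k in cv2.findContours(m,cv2.RETR_EXTERNAL,cv2.CHAIN_APPROX_NONE)[0]:
        if cv2.contourArea(k)<700: continue
        P=np.array([onz(c,u,v,.052)[:2] for u,v in k[:,0]],np.float32)*1000; r.append(np.round(np.hstack([*map(np.ravel,cv2.minAreaRect(P))]),1).tolist())
    return r
E
python3 - <<'E'
from h import *
print(arm.get_state()['position'],arm.get_state()['ee_rot']); print(tool([.6228,-.0922,.075])); print(boards('w10.png'),tray())
E
```

```text
time: 27.67
position: [0.4266, 0.3989, 0.1646]
ee_rot: [0.998, -0.063, -0.002, 0.001]
force: [2.0, 0.4, 0.4]
width: 0.0344
grip_force: 0.0
time: 28.08
position: [0.4574, 0.3248, 0.2054]
ee_rot: [1.0, 0.001, 0.001, -0.001]
force: [1.4, -0.8, 0.1]
width: 0.0343
grip_force: 0.0
time: 28.5
position: [0.5321, 0.1324, 0.2051]
ee_rot: [1.0, -0.001, 0.0, -0.0]
force: [1.3, -0.0, -1.0]
width: 0.0345
grip_force: 0.0
time: 28.92
position: [0.6063, -0.0574, 0.205]
ee_rot: [1.0, -0.001, 0.0, -0.0]
force: [-0.2, 0.1, 0.9]
width: 0.0339
grip_force: 0.0
time: 29.33
position: [0.6205, -0.0934, 0.2047]
ee_rot: [0.998, 0.06, -0.0, -0.0]
force: [0.7, 0.2, 0.4]
width: 0.0343
grip_force: 0.0
[ 0.62048701 -0.09335219  0.20465261] [ 9.98192955e-01  6.00898105e-02 -1.47444176e-04 -1.31562282e-04]
[ 0.24706188 -0.0830048  12.9652165 ]
[[634.3, -227.8, 44.6, 54.8, 83.2], [625.1, -87.2, 55.4, 44.5, 7.7], [629.5, -149.1, 73.1, 52.2, 8.4], [617.6, 102.4, 120.1, 109.2, 2.4]] [((418.6986389160156, 308.2622375488281), (269.2568359375, 145.47525024414062), 82.6082534790039), ((417.6722717285156, 312.5126647949219), (284.4488830566406, 134.8086395263672), 82.8333511352539)]
```

```bash
python3 -m handwheel '[{"delta_pos":[0.3,-0.3,3.3],"twist":0},{"delta_pos":[0,0,3.3],"twist":0},{"delta_pos":[0,0,3.3],"twist":0},{"delta_pos":[0,0,3.1],"twist":0},{"delta_pos":[0,0,0],"twist":0}]' 45
python3 -m handwheel '[{"delta_pos":[0,0,0],"twist":0},{"delta_pos":[0,0,0],"twist":0},{"delta_pos":[0,0,0],"twist":0},{"delta_pos":[0,0,0],"twist":0},{"delta_pos":[0,0,0],"twist":0}]' 0 40
python3 -m handwheel '[{"delta_pos":[0,0,-2],"twist":0},{"delta_pos":[0,0,-3],"twist":0},{"delta_pos":[0,0,-3],"twist":0},{"delta_pos":[0,0,-3],"twist":0},{"delta_pos":[0,0,-3],"twist":0}]'
```

```text
time: 29.9
position: [0.6186, -0.0881, 0.0691]
ee_rot: [0.998, 0.061, -0.005, -0.002]
force: [-1.0, -0.4, -0.8]
width: 0.0382
grip_force: 0.0
time: 30.32
position: [0.6242, -0.0901, 0.0765]
ee_rot: [0.998, 0.061, 0.001, 0.0]
force: [-0.2, 0.1, -2.3]
width: 0.0113
grip_force: 45.8
time: 30.73
position: [0.6231, -0.0899, 0.217]
ee_rot: [0.998, 0.061, 0.0, 0.0]
force: [1.4, -0.1, -1.7]
width: 0.0113
grip_force: 45.7
```

```bash
python3 -m handwheel '[{"delta_pos":[0,0,0],"twist":0.121},{"delta_pos":[-1.68,-3.57,0],"twist":0},{"delta_pos":[-1.68,-3.57,0],"twist":0},{"delta_pos":[-1.68,-3.57,0],"twist":0},{"delta_pos":[-1.68,-3.57,0],"twist":0}]'
python3 -m handwheel '[{"delta_pos":[-1.68,-3.57,0],"twist":0},{"delta_pos":[-1.68,-3.57,0],"twist":0},{"delta_pos":[-1.68,-3.57,0],"twist":0},{"delta_pos":[-1.68,-3.57,0],"twist":0},{"delta_pos":[-1.68,-3.57,0],"twist":0}]'
python3 -m handwheel '[{"delta_pos":[-1.68,-3.57,0],"twist":0},{"delta_pos":[-1.68,-3.57,0],"twist":0},{"delta_pos":[-1.68,-3.57,0],"twist":0},{"delta_pos":[0,0,0],"twist":0.062},{"delta_pos":[0,0,0],"twist":0.062}]'
python3 -m handwheel '[{"delta_pos":[0,0,0],"twist":0},{"delta_pos":[0,0,0],"twist":0}]'
python3 - <<'E'
from h import *
print(tray()); print(arm.get_state()['ee_rot'],tool([.421,.339,.0695]))
E
```

```text
time: 31.15
position: [0.555, 0.0538, 0.2157]
ee_rot: [1.0, 0.0, 0.001, -0.0]
force: [0.1, 0.4, -1.7]
width: 0.011
grip_force: 45.8
time: 31.57
position: [0.4707, 0.2326, 0.2158]
ee_rot: [1.0, 0.0, 0.001, -0.0]
force: [1.0, -0.2, -1.8]
width: 0.0115
grip_force: 45.8
time: 31.98
position: [0.4198, 0.3406, 0.2157]
ee_rot: [0.998, -0.061, 0.0, -0.001]
force: [0.4, -0.0, -1.8]
width: 0.0108
grip_force: 45.8
time: 32.15
position: [0.4211, 0.3383, 0.2154]
ee_rot: [0.998, -0.06, 0.0, -0.0]
force: [0.0, 0.6, -1.2]
width: 0.0111
grip_force: 45.8
[((418.92584228515625, 308.2396240234375), (269.22021484375, 146.39141845703125), 82.87239074707031), ((417.5937194824219, 312.48199462890625), (284.37188720703125, 134.66685485839844), 82.8288803100586)]
[ 9.98143287e-01 -6.09089060e-02  2.17948657e-04 -1.90807423e-04] [-0.05504416 -0.10390427 14.57284519]
```

Tray is unmoved. Lower in.

```bash
python3 -m handwheel '[{"delta_pos":[0,-0.1,3],"twist":0},{"delta_pos":[0,0,3],"twist":0},{"delta_pos":[0,0,3],"twist":0},{"delta_pos":[0,0,3],"twist":0},{"delta_pos":[0,0,1.5],"twist":0}]'
python3 -m handwheel '[{"delta_pos":[0,0,0.4],"twist":0},{"delta_pos":[0,0,0.3],"twist":0},{"delta_pos":[0,0,0.3],"twist":0},{"delta_pos":[0,0,0],"twist":0},{"delta_pos":[0,0,0],"twist":0}]'
python3 -m handwheel '[{"delta_pos":[0,0,0.15],"twist":0},{"delta_pos":[0,0,0],"twist":0}]'
```

```text
time: 32.67
position: [0.4201, 0.3376, 0.077]
ee_rot: [0.998, -0.061, -0.002, 0.001]
force: [-1.9, -0.6, -0.7]
width: 0.0112
grip_force: 45.9
time: 33.08
position: [0.4221, 0.3396, 0.071]
ee_rot: [0.998, -0.061, 0.001, -0.001]
force: [0.5, 0.3, -1.0]
width: 0.0115
grip_force: 45.8
time: 33.25
position: [0.422, 0.3398, 0.0693]
ee_rot: [0.998, -0.061, 0.001, -0.001]
force: [0.8, 0.2, 0.4]
width: 0.0113
grip_force: 46.2
```

```bash
python3 -m handwheel '[{"delta_pos":[0,0,0.1],"twist":0},{"delta_pos":[0,0,0],"twist":0}]'
python3 -m handwheel '[{"delta_pos":[0,0,0],"twist":0},{"delta_pos":[0,0,0],"twist":0},{"delta_pos":[0,0,-2],"twist":0},{"delta_pos":[0,0,-4],"twist":0},{"delta_pos":[0,0,-4],"twist":0}]' 40
python3 -m handwheel '[{"delta_pos":[0,0,-4],"twist":0},{"delta_pos":[0,0,0],"twist":-0.061},{"delta_pos":[0,0,0],"twist":-0.061},{"delta_pos":[1.62,3.78,0],"twist":0},{"delta_pos":[1.62,3.78,0],"twist":0}]'
python3 -m handwheel '[{"delta_pos":[1.62,3.78,0],"twist":0},{"delta_pos":[1.62,3.78,0],"twist":0},{"delta_pos":[1.62,3.78,0],"twist":0},{"delta_pos":[1.62,3.78,0],"twist":0},{"delta_pos":[1.62,3.78,0],"twist":0}]'
python3 -m handwheel '[{"delta_pos":[1.62,3.78,0],"twist":0},{"delta_pos":[1.62,3.78,0],"twist":0},{"delta_pos":[1.62,3.78,0],"twist":0},{"delta_pos":[1.62,3.78,0],"twist":0},{"delta_pos":[1.62,3.78,0],"twist":0}]'
python3 -m handwheel '[{"delta_pos":[1.62,3.78,0],"twist":0},{"delta_pos":[0,0,0],"twist":-0.087},{"delta_pos":[0,0,0],"twist":-0.087},{"delta_pos":[0,0,0],"twist":0},{"delta_pos":[0,0,0],"twist":0}]'
python3 - <<'E'
from h import *
print(arm.get_state()['position'],arm.get_state()['ee_rot']); print(tool([.633,-.153,.076])); print(boards('w11.png'),tray())
E
```

```text
time: 33.42
position: [0.422, 0.34, 0.0691]
ee_rot: [0.998, -0.061, 0.001, -0.001]
force: [-2.9, -0.2, 11.8]
width: 0.0112
grip_force: 47.8
time: 33.83
position: [0.4198, 0.3383, 0.1671]
ee_rot: [0.998, -0.061, -0.002, 0.001]
force: [0.8, 0.5, 0.6]
width: 0.0341
grip_force: 0.0
time: 34.25
position: [0.4534, 0.2644, 0.2078]
ee_rot: [1.0, 0.002, 0.001, -0.0]
force: [0.5, -0.1, 0.4]
width: 0.0343
grip_force: 0.0
time: 34.67
position: [0.5347, 0.0726, 0.2074]
ee_rot: [1.0, -0.0, 0.0, -0.0]
force: [1.3, 0.2, -0.0]
width: 0.034
grip_force: 0.0
time: 35.08
position: [0.6156, -0.1166, 0.2072]
ee_rot: [1.0, -0.0, -0.0, -0.0]
force: [0.8, 0.9, -0.5]
width: 0.0341
grip_force: 0.0
time: 35.5
position: [0.6312, -0.1523, 0.2069]
ee_rot: [0.996, 0.085, -0.0, -0.0]
force: [-0.2, -0.4, 0.1]
width: 0.0341
grip_force: 0.0
[ 0.63115433 -0.1523414   0.2069359 ] [ 9.96364063e-01  8.51967128e-02 -3.51574902e-04 -2.24576975e-04]
[ 0.17937832  0.10288275 13.09342376]
[[634.5, -228.3, 44.9, 54.8, 83.1], [630.1, -151.5, 70.5, 48.2, 9.7], [615.8, 73.1, 125.2, 46.6, 2.3]] [((418.865234375, 308.32318115234375), (269.1103515625, 145.55882263183594), 82.3514404296875), ((417.6620788574219, 312.431640625), (284.6122131347656, 134.8086395263672), 82.8333511352539)]
```

```bash
python3 -m handwheel '[{"delta_pos":[0.2,0,3.3],"twist":0},{"delta_pos":[0,0,3.3],"twist":0},{"delta_pos":[0,0,3.3],"twist":0},{"delta_pos":[0,0,3.1],"twist":0},{"delta_pos":[0,0,0],"twist":0}]' 45
python3 -m handwheel '[{"delta_pos":[0,0,0],"twist":0},{"delta_pos":[0,0,0],"twist":0},{"delta_pos":[0,0,0],"twist":0},{"delta_pos":[0,0,0],"twist":0},{"delta_pos":[0,0,0],"twist":0}]' 0 40
python3 -m handwheel '[{"delta_pos":[0,0,-2],"twist":0},{"delta_pos":[0,0,-3],"twist":0},{"delta_pos":[0,0,-3],"twist":0},{"delta_pos":[0,0,-3],"twist":0},{"delta_pos":[0,0,-3],"twist":0}]'
```

```text
time: 36.07
position: [0.6288, -0.1498, 0.0714]
ee_rot: [0.996, 0.086, -0.005, -0.002]
force: [-1.5, 0.9, -0.3]
width: 0.0383
grip_force: 0.0
time: 36.48
position: [0.6347, -0.1523, 0.0793]
ee_rot: [0.996, 0.086, 0.001, 0.001]
force: [-1.1, 1.2, 4.3]
width: 0.0109
grip_force: 46.0
time: 36.9
position: [0.6332, -0.1519, 0.2194]
ee_rot: [0.996, 0.086, 0.0, 0.0]
force: [0.4, -0.2, -3.8]
width: 0.0109
grip_force: 45.0
```

```bash
python3 -m handwheel '[{"delta_pos":[0,0,0],"twist":0.086},{"delta_pos":[0,0,0],"twist":0.086},{"delta_pos":[-1.825,-3.585,0],"twist":0},{"delta_pos":[-1.825,-3.585,0],"twist":0},{"delta_pos":[-1.825,-3.585,0],"twist":0}]'
python3 -m handwheel '[{"delta_pos":[-1.825,-3.585,0],"twist":0},{"delta_pos":[-1.825,-3.585,0],"twist":0},{"delta_pos":[-1.825,-3.585,0],"twist":0},{"delta_pos":[-1.825,-3.585,0],"twist":0},{"delta_pos":[-1.825,-3.585,0],"twist":0}]'
python3 -m handwheel '[{"delta_pos":[-1.825,-3.585,0],"twist":0},{"delta_pos":[-1.825,-3.585,0],"twist":0},{"delta_pos":[-1.825,-3.585,0],"twist":0},{"delta_pos":[-1.825,-3.585,0],"twist":0},{"delta_pos":[0,0,0],"twist":0.062}]'
python3 -m handwheel '[{"delta_pos":[0,0,0],"twist":0.062},{"delta_pos":[0,0,0],"twist":0},{"delta_pos":[0,0,0],"twist":0}]'
python3 - <<'E'
from h import *
print(tray()); print(arm.get_state()['ee_rot'],tool([.4143,.2783,.0723]))
E
```

```text
time: 37.32
position: [0.5778, -0.0439, 0.2179]
ee_rot: [1.0, -0.0, 0.0, -0.0]
force: [0.7, 1.6, -1.8]
width: 0.0113
grip_force: 45.0
time: 37.73
position: [0.4859, 0.136, 0.2182]
ee_rot: [1.0, 0.0, 0.001, -0.0]
force: [1.4, 0.7, -2.2]
width: 0.0113
grip_force: 45.0
time: 38.15
position: [0.4101, 0.2835, 0.2182]
ee_rot: [1.0, -0.028, -0.001, -0.002]
force: [-0.6, 0.3, -3.5]
width: 0.0112
grip_force: 45.0
time: 38.4
position: [0.4138, 0.278, 0.2179]
ee_rot: [0.998, -0.06, 0.0, -0.0]
force: [0.5, 0.1, -3.1]
width: 0.011
grip_force: 45.0
[((418.9872131347656, 308.4262390136719), (269.2905578613281, 145.80506896972656), 82.50928497314453), ((417.6620788574219, 312.431640625), (284.6122131347656, 134.8086395263672), 82.8333511352539)]
[ 9.98143516e-01 -6.09053004e-02  2.01688320e-04 -1.57114950e-04] [ 2.21677363e-03 -7.09487598e-02  1.45346114e+01]
```

```bash
python3 -m handwheel '[{"delta_pos":[0,0,3],"twist":0},{"delta_pos":[0,0,3],"twist":0},{"delta_pos":[0,0,3],"twist":0},{"delta_pos":[0,0,3],"twist":0},{"delta_pos":[0,0,1.5],"twist":0}]'
python3 -m handwheel '[{"delta_pos":[0,0,0.4],"twist":0},{"delta_pos":[0,0,0.3],"twist":0},{"delta_pos":[0,0,0.3],"twist":0},{"delta_pos":[0,0,0],"twist":0},{"delta_pos":[0,0,0],"twist":0}]'
python3 -m handwheel '[{"delta_pos":[0,0,0.1],"twist":0},{"delta_pos":[0,0,0],"twist":0}]'
python3 -m handwheel '[{"delta_pos":[0,0,0.1],"twist":0},{"delta_pos":[0,0,0],"twist":0}]'
```

```text
time: 38.92
position: [0.4127, 0.2765, 0.0796]
ee_rot: [0.998, -0.061, -0.002, 0.001]
force: [-0.0, -0.4, -2.6]
width: 0.0116
grip_force: 44.9
time: 39.33
position: [0.4148, 0.2783, 0.0734]
ee_rot: [0.998, -0.061, 0.001, -0.001]
force: [0.4, -0.5, -2.1]
width: 0.011
grip_force: 44.9
time: 39.5
position: [0.4148, 0.2784, 0.0723]
ee_rot: [0.998, -0.061, 0.001, -0.001]
force: [0.7, -0.4, 0.7]
width: 0.0114
grip_force: 45.5
time: 39.67
position: [0.4148, 0.2785, 0.0723]
ee_rot: [0.998, -0.061, 0.001, -0.001]
force: [-1.7, -1.4, 14.8]
width: 0.0115
grip_force: 47.5
```

```bash
python3 -m handwheel '[{"delta_pos":[0,0,0],"twist":0},{"delta_pos":[0,0,0],"twist":0},{"delta_pos":[0,0,-2],"twist":0},{"delta_pos":[0,0,-4],"twist":0},{"delta_pos":[0,0,-4],"twist":0}]' 40
python3 -m handwheel '[{"delta_pos":[0,0,-4],"twist":0},{"delta_pos":[0,0,0],"twist":-0.122},{"delta_pos":[1.55,3.635,0],"twist":0},{"delta_pos":[1.55,3.635,0],"twist":0},{"delta_pos":[1.55,3.635,0],"twist":0}]'
python3 -m handwheel '[{"delta_pos":[1.55,3.635,0],"twist":0},{"delta_pos":[1.55,3.635,0],"twist":0},{"delta_pos":[1.55,3.635,0],"twist":0},{"delta_pos":[1.55,3.635,0],"twist":0},{"delta_pos":[1.55,3.635,0],"twist":0}]'
python3 -m handwheel '[{"delta_pos":[1.55,3.635,0],"twist":0},{"delta_pos":[1.55,3.635,0],"twist":0},{"delta_pos":[1.55,3.635,0],"twist":0},{"delta_pos":[1.55,3.635,0],"twist":0},{"delta_pos":[1.55,3.635,0],"twist":0}]'
python3 -m handwheel '[{"delta_pos":[1.55,3.635,0],"twist":0},{"delta_pos":[0,0,0],"twist":0.105},{"delta_pos":[0,0,0],"twist":0},{"delta_pos":[0,0,0],"twist":0}]'
python3 - <<'E'
from h import *
print(arm.get_state()['position'],arm.get_state()['ee_rot']); print(tool([.632,-.230,.077])); print(boards('w12.png'),tray())
E
```

```text
time: 40.08
position: [0.4125, 0.2772, 0.1704]
ee_rot: [0.998, -0.061, -0.002, 0.001]
force: [1.4, 0.6, -0.2]
width: 0.0343
grip_force: 0.0
time: 40.5
position: [0.4606, 0.1682, 0.211]
ee_rot: [1.0, 0.001, 0.001, -0.0]
force: [0.8, 0.7, 0.5]
width: 0.0337
grip_force: 0.0
time: 40.92
position: [0.538, -0.0149, 0.2104]
ee_rot: [1.0, -0.0, 0.0, -0.0]
force: [0.9, 0.5, 0.2]
width: 0.0341
grip_force: 0.0
time: 41.33
position: [0.6153, -0.1967, 0.2102]
ee_rot: [1.0, -0.0, -0.0, -0.0]
force: [1.5, 0.0, -0.0]
width: 0.0343
grip_force: 0.0
time: 41.67
position: [0.63, -0.2309, 0.2097]
ee_rot: [0.999, -0.052, -0.001, -0.001]
force: [-0.4, 0.5, 0.2]
width: 0.0342
grip_force: 0.0
[ 0.62997135 -0.23090447  0.20969609] [ 9.98648642e-01 -5.19626041e-02 -6.76863628e-04 -5.65582967e-04]
[ 0.21110105 -0.09695654 13.26943463]
[[634.6, -228.7, 44.9, 53.4, 84.0]] [((419.04901123046875, 308.2575378417969), (268.64483642578125, 144.93702697753906), 82.4038314819336), ((417.6620788574219, 312.431640625), (284.6122131347656, 134.8086395263672), 82.8333511352539)]
```

```bash
python3 -m handwheel '[{"delta_pos":[0.3,-0.1,3.3],"twist":0},{"delta_pos":[0,0,3.3],"twist":0},{"delta_pos":[0,0,3.3],"twist":0},{"delta_pos":[0,0,3.3],"twist":0},{"delta_pos":[0,0,0],"twist":0}]' 45
python3 -m handwheel '[{"delta_pos":[0,0,0],"twist":0},{"delta_pos":[0,0,0],"twist":0},{"delta_pos":[0,0,0],"twist":0},{"delta_pos":[0,0,0],"twist":0},{"delta_pos":[0,0,0],"twist":0}]' 0 40
python3 -m handwheel '[{"delta_pos":[0,0,-2],"twist":0},{"delta_pos":[0,0,-3],"twist":0},{"delta_pos":[0,0,-3],"twist":0},{"delta_pos":[0,0,-3],"twist":0},{"delta_pos":[0,0,-3],"twist":0}]'
```

```text
time: 42.23
position: [0.6287, -0.2269, 0.072]
ee_rot: [0.999, -0.051, -0.005, -0.002]
force: [-1.5, 0.1, -0.5]
width: 0.0384
grip_force: 0.0
time: 42.65
position: [0.6348, -0.2308, 0.0803]
ee_rot: [0.999, -0.053, 0.002, 0.0]
force: [-0.1, 0.5, 2.5]
width: 0.0113
grip_force: 45.7
time: 43.07
position: [0.6334, -0.2304, 0.2205]
ee_rot: [0.999, -0.053, 0.0, 0.0]
force: [0.4, -0.7, -2.7]
width: 0.0116
grip_force: 44.9
```

```bash
python3 -m handwheel '[{"delta_pos":[0,0,0],"twist":-0.106},{"delta_pos":[-1.74,-3.44,0],"twist":0},{"delta_pos":[-1.74,-3.44,0],"twist":0},{"delta_pos":[-1.74,-3.44,0],"twist":0},{"delta_pos":[-1.74,-3.44,0],"twist":0}]'
python3 -m handwheel '[{"delta_pos":[-1.74,-3.44,0],"twist":0},{"delta_pos":[-1.74,-3.44,0],"twist":0},{"delta_pos":[-1.74,-3.44,0],"twist":0},{"delta_pos":[-1.74,-3.44,0],"twist":0},{"delta_pos":[-1.74,-3.44,0],"twist":0}]'
python3 -m handwheel '[{"delta_pos":[-1.74,-3.44,0],"twist":0},{"delta_pos":[-1.74,-3.44,0],"twist":0},{"delta_pos":[-1.74,-3.44,0],"twist":0},{"delta_pos":[-1.74,-3.44,0],"twist":0},{"delta_pos":[0,0,0],"twist":0.062}]'
python3 -m handwheel '[{"delta_pos":[0,0,0],"twist":0.062},{"delta_pos":[0,0,0],"twist":0},{"delta_pos":[0,0,0],"twist":0}]'
python3 - <<'E'
from h import *
print(tray()); print(arm.get_state()['ee_rot'],tool([.4071,.217,.0733]))
E
```

```text
time: 43.48
position: [0.563, -0.0918, 0.2191]
ee_rot: [1.0, -0.0, 0.001, 0.0]
force: [1.0, 1.0, -1.4]
width: 0.011
grip_force: 44.9
time: 43.9
position: [0.4759, 0.0804, 0.2192]
ee_rot: [1.0, -0.0, 0.001, -0.0]
force: [1.2, 0.3, -1.3]
width: 0.0112
grip_force: 44.9
time: 44.32
position: [0.4036, 0.2217, 0.2191]
ee_rot: [1.0, -0.029, -0.001, -0.002]
force: [-0.4, -0.4, -3.2]
width: 0.0112
grip_force: 44.9
time: 44.57
position: [0.4074, 0.2168, 0.219]
ee_rot: [0.998, -0.061, 0.001, -0.0]
force: [-0.3, -0.7, -2.6]
width: 0.0109
grip_force: 44.9
[((419.0109558105469, 308.3035888671875), (269.1103515625, 145.2647705078125), 82.3514404296875), ((417.6620788574219, 312.431640625), (284.6122131347656, 134.8086395263672), 82.8333511352539)]
[ 9.98113185e-01 -6.13998812e-02  3.08181694e-04 -1.73302145e-04] [-0.06372836 -0.05280614 14.54053456]
```

```bash
python3 -m handwheel '[{"delta_pos":[0,0,3],"twist":0},{"delta_pos":[0,0,3],"twist":0},{"delta_pos":[0,0,3],"twist":0},{"delta_pos":[0,0,3],"twist":0},{"delta_pos":[0,0,1.5],"twist":0}]'
python3 -m handwheel '[{"delta_pos":[0,0,0.4],"twist":0},{"delta_pos":[0,0,0.3],"twist":0},{"delta_pos":[0,0,0.3],"twist":0},{"delta_pos":[0,0,0],"twist":0},{"delta_pos":[0,0,0],"twist":0}]'
python3 -m handwheel '[{"delta_pos":[0,0,0.1],"twist":0},{"delta_pos":[0,0,0],"twist":0}]'
python3 -m handwheel '[{"delta_pos":[0,0,0.1],"twist":0},{"delta_pos":[0,0,0],"twist":0}]'
```

```text
time: 45.08
position: [0.4062, 0.2155, 0.0808]
ee_rot: [0.998, -0.062, -0.002, 0.001]
force: [0.4, 0.1, -2.4]
width: 0.0109
grip_force: 44.8
time: 45.5
position: [0.4082, 0.2169, 0.0743]
ee_rot: [0.998, -0.062, 0.001, -0.0]
force: [-0.3, -0.3, -2.8]
width: 0.0109
grip_force: 44.9
time: 45.67
position: [0.4083, 0.2171, 0.0733]
ee_rot: [0.998, -0.062, 0.001, -0.001]
force: [1.2, 0.6, 1.9]
width: 0.0112
grip_force: 45.5
time: 45.83
position: [0.4083, 0.2173, 0.0732]
ee_rot: [0.998, -0.062, 0.001, -0.001]
force: [-2.8, -0.7, 18.3]
width: 0.0111
grip_force: 47.7
```

```bash
python3 -m handwheel '[{"delta_pos":[0,0,0],"twist":0},{"delta_pos":[0,0,0],"twist":0},{"delta_pos":[0,0,-2],"twist":0},{"delta_pos":[0,0,-4],"twist":0},{"delta_pos":[0,0,-4],"twist":0}]' 40
python3 -m handwheel '[{"delta_pos":[0,0,-4],"twist":0},{"delta_pos":[0,0,-4],"twist":0},{"delta_pos":[0,-3.5,-1],"twist":0},{"delta_pos":[0,-3.5,0],"twist":0},{"delta_pos":[0,0,0],"twist":0}]'
python3 - <<'E'
from h import *
w,c=snap('wrist','w13.png'); s,_=snap('scene','s13.png'); d,_=snap('side','d13.png')
o=np.zeros((600,800,3),np.uint8); o[:300,:400]=cv2.resize(w,(400,300)); o[:300,400:]=cv2.resize(d[120:330,190:470],(400,300)); o[300:600]=cv2.resize(s[110:275,60:500],(800,300))
cv2.imwrite('pics/c13.png',o[...,::-1]); print(arm.get_state()['position'])
E
```

```text
time: 46.25
position: [0.4057, 0.2161, 0.1714]
ee_rot: [0.998, -0.062, -0.002, 0.001]
force: [0.8, 0.8, -0.4]
width: 0.0341
grip_force: 0.0
time: 46.67
position: [0.4181, 0.2913, 0.2635]
ee_rot: [0.998, -0.061, 0.003, -0.003]
force: [0.8, 0.3, -0.5]
width: 0.0348
grip_force: 0.0
[0.41523856 0.28585045 0.26083295]
```

View pics/c13.png

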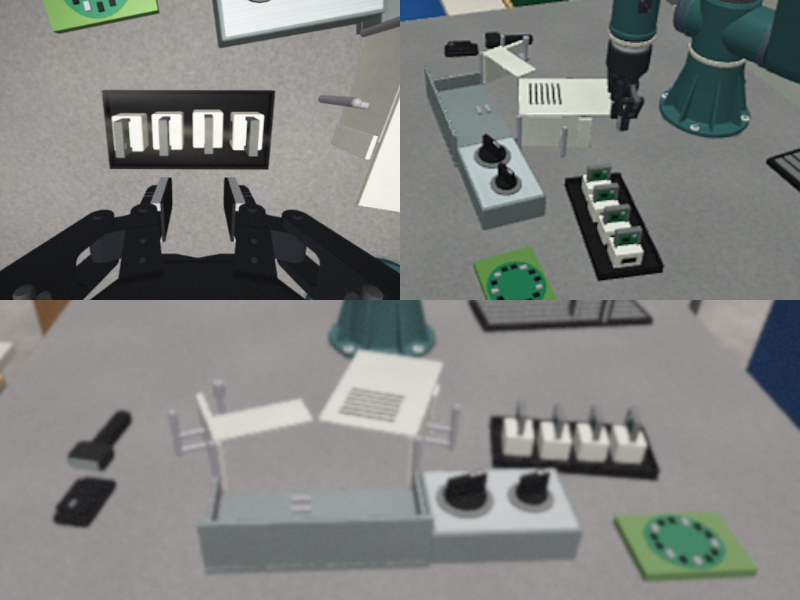

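The composite shows four modules upright in the tray, the cabinet empty, both leaves open and the bystanders untouched. One check: the active pull's position (wrist pixel ≈ (463,133)) against its fully open spot.

```bash
python3 - <<'E'
from h import *
c=cam('wrist'); print(onz(c,463,133,.115))
E
```

```text
[0.43662746 0.08983677 0.115     ]
```

The pull sits ~12 mm short along its arc, so the passive leaf's roof probably nudged the active leaf back ~0.1 rad. I'll push it back to its stop.

```bash
python3 -m handwheel '[{"delta_pos":[0,0,0],"twist":-0.123},{"delta_pos":[0.36,3.27,0],"twist":0},{"delta_pos":[0.36,3.27,0],"twist":0},{"delta_pos":[0.36,3.27,0],"twist":0},{"delta_pos":[0.36,3.27,0],"twist":0}]' 45 25
python3 -m handwheel '[{"delta_pos":[0.36,3.27,0],"twist":0},{"delta_pos":[0.36,3.27,0],"twist":0},{"delta_pos":[0,0,3],"twist":0},{"delta_pos":[0,0,3],"twist":0},{"delta_pos":[0,0,0],"twist":0}]'
python3 -m handwheel '[{"delta_pos":[0,0,0],"twist":0}]'
python3 - <<'E'
from h import *
im,c=snap('wrist','w14.png'); print(arm.get_state()['position'],tool([.437,.090,.093]),proj(c,[.437,.090,.115]),proj(c,[.4445,.1,.115]))
for v in range(190,222,4): print(im[v,222:300:3].mean(1).astype(int))
E
```

```text
time: 47.23
position: [0.4289, 0.153, 0.2605]
ee_rot: [1.0, -0.0, -0.001, 0.0]
force: [0.3, 1.2, 0.1]
width: 0.0382
grip_force: 0.0
time: 47.65
position: [0.4326, 0.088, 0.1968]
ee_rot: [1.0, -0.002, -0.005, 0.0]
force: [-1.0, -0.4, 0.2]
width: 0.0383
grip_force: 0.0
time: 47.73
position: [0.435, 0.089, 0.2001]
ee_rot: [1.0, -0.001, -0.003, 0.0]
force: [-0.4, 0.3, 0.0]
width: 0.0383
grip_force: 0.0
[0.43655688 0.0894648  0.20138018] [ 0.06762353 -0.05518332 10.83788945] [251.41114677 197.62059209] [237.97904629 188.06896563]
[131 132 130 128 154 170 171 148 109 133 131 133 136 138 136 135 131 126
 117 135 155 163 165 122 123 121]
[135 133 133 139 123 137 137 112 140 133 135 136 134 136 128 124 128 134
 135 121 121 116 120 125 124 123]
[136 134 134 133 136 136 134 131 134 136 137 131 133 135 132 124 127 134
 133 122 122 120 122 122 123 135]
[133 135 129 135 136 135 131 129 132 139 140 134 126 133 134 135 136 139
 121 120 119 122 121 124 121 171]
[132 138 137 137 131 133 137 136 130 133 131 137 138 132 129 134 133 138
 122 118 121 122 121 119 140 225]
[141 138 135 134 134 140 132 136 131 133 133 131 132 136 135 130 133 125
 120 121 118 122 118 122 162 230]
[139 136 135 139 139 137 134 130 136 140 143 140 138 134 134 122 131 127
 118 120 119 122 117 137 225 229]
[137 136 138 134 138 139 141 130 138 136 136 135 139 136 132 124 133 129
 112 120 117 120 119 150 230 229]
```

```bash
python3 - <<'E'
from h import *
im=cv2.imread('pics/w14.png'); c=cam('wrist')
for v in range(168,196,3): print(v,im[v,222:290:3].mean(1).astype(int))
E
```

```text
168 [129 132 138 139 132 108 108 105  96 156 157 140 126 124 134 135 137 134
 130 137 135 138 126]
171 [131 132 132 132 130 105 107 100 101 150 188 177 170 160 150 137 124 137
 134 138 135 137 129]
174 [131 127 131 127 128 103 102  96  87 162 153 138 148 178 184 176 166 156
 144 131 127 128 128]
177 [137 135 138 132 115 102 100  94  81 194 186 175 166 157 143 139 159 190
 180 172 162 151 128]
180 [136 137 134 132 102 100  96  90  77 160 169 179 191 191 180 170 164 151
 140 146 183 184 122]
183 [137 137 133 133 125 151 148 127  74 125 121 136 155 165 175 187 192 185
 176 165 159 142 125]
186 [136 135 139 127 156 174 171 149  99 135 136 129 131 118 129 146 157 170
 180 188 187 179 171]
189 [133 129 133 127 159 179 178 152 108 138 134 133 136 139 138 133 127 120
 141 157 166 176 180]
192 [135 132 131 135 140 159 158 137 123 134 133 135 131 134 127 128 132 135
 136 116 114 129 132]
195 [137 134 130 137 131 118 118 120 135 132 134 135 133 134 129 126 128 132
 133 119 120 117 121]
```

The pull top is at (239,188). The fully open prediction was (238,188), so the leaf is at its stop and the earlier offset was a misread. I'll rise clear and hand in.

```bash
python3 -m handwheel '[{"delta_pos":[0,0,-3],"twist":0},{"delta_pos":[0,0,-3],"twist":0},{"delta_pos":[0,0,0],"twist":0},{"delta_pos":[0,0,0],"twist":0}]' && python3 -c "
from cell import workorder
print(workorder.job_done())"
```

```text
time: 48.12
position: [0.4395, 0.0903, 0.2647]
ee_rot: [1.0, 0.0, 0.003, -0.0]
force: [-0.1, 0.2, -0.4]
width: 0.0385
grip_force: 0.0
the job is handed in; nothing more can be done
None
```

I turned the isolator off and the lock selector to its stop, opened both leaves fully, and set all four modules upright in the tray; I handed the job in at about 48 s, and no verdict was returned.

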